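# Load the AA charger and shut its drawer

## Task

Put every loose AA cell from the bench into a bay of the open charger drawer, one to a bay: press its flat end back against the bay's spring plate and roll its button end down past the retaining lip at the drawer's front, so that it lies level in its saddles under the lip. Then push the drawer home until it clicks in against its stop. Leave the other things on the bench where they are.

Things in the scene. Friction and masses are not known exactly. Their poses are not given: they have to be found in the camera images.
- cell1: AA cell lying on its side: cylinder 14.5 mm in diameter, 50.5 mm long over all, 26 g; grey sleeve, flat foot; the third next to the button (plus) end is copper-coloured. Origin: middle of its axis (7.25 mm above what it lies on); its +x runs along the cell to the button. If knocked it soon stops rolling. Absent (None) in some starts
- cell1_button (a point): centre of the small steel button (6 mm wide, 1.5 mm proud) at the plus end of cell1, 25.25 mm from its origin along its +x
- cell2: AA cell lying on its side: cylinder 14.5 mm in diameter, 50.5 mm long over all, 26 g; grey sleeve, flat foot; the third next to the button (plus) end is copper-coloured. Origin: middle of its axis (7.25 mm above what it lies on); its +x runs along the cell to the button. If knocked it soon stops rolling. Absent (None) in some starts
- cell2_button (a point): centre of the small steel button (6 mm wide, 1.5 mm proud) at the plus end of cell2, 25.25 mm from its origin along its +x
- cell3: AA cell lying on its side: cylinder 14.5 mm in diameter, 50.5 mm long over all, 26 g; grey sleeve, flat foot; the third next to the button (plus) end is copper-coloured. Origin: middle of its axis (7.25 mm above what it lies on); its +x runs along the cell to the button. If knocked it soon stops rolling. Absent (None) in some starts
- cell3_button (a point): centre of the small steel button (6 mm wide, 1.5 mm proud) at the plus end of cell3, 25.25 mm from its origin along its +x
- cell4: AA cell lying on its side: cylinder 14.5 mm in diameter, 50.5 mm long over all, 26 g; grey sleeve, flat foot; the third next to the button (plus) end is copper-coloured. Origin: middle of its axis (7.25 mm above what it lies on); its +x runs along the cell to the button. If knocked it soon stops rolling. Absent (None) in some starts
- cell4_button (a point): centre of the small steel button (6 mm wide, 1.5 mm proud) at the plus end of cell4, 25.25 mm from its origin along its +x
- bay1 (a point): leftmost (+y) of four like bays side by side in the drawer, 50 mm apart; any cell fits any. The point is where the middle of a seated cell's axis lies, 16 mm above the drawer floor, 26 mm above the bench; moves with the drawer. Its axes are the drawer's: +x from the drawer's front into the charger, z up. A seated cell lies along x, button to -x, touching the inside of the drawer's front
- bay2 (a point): second bay, like bay 1. To seat a cell: hold it over the bay above the lip, foot to +x; press the foot +x against the plate till the middle is 6 to 9 mm past the point; bring it down, level or nose last, to the point's height; let go: the spring slides it under the lip. Fingers may reach down beside it to 3 mm above the drawer floor
- bay3 (a point): third bay, like bay 1. The drawer's side walls, 27 mm above the bench, stand 37 mm outside bays 1 and 4. In each bay two low V saddles, narrower than the cell, carry it 11 mm before and 15 mm behind the point; they centre it if it is let go up to 3 mm aside. The space between bays is open down to the drawer floor
- bay4 (a point): fourth bay (rightmost, -y), like bay 1
- lip1 (a point): top of the inner edge of bay 1's steel retaining lip, 20 mm before and 14 mm above the bay's point (same in every bay). The lip is 3 mm thick and 20 mm wide and reaches 5 mm in from the drawer's front, over the button end of a seated cell
- plate1 (a point): front face of bay 1's sprung steel contact plate with its coil, at the bay's axis (same in every bay). Upright, 15 mm wide, from 8 mm below to 26 mm above the bay point's level. In an empty bay 21 mm behind (+x of) the point, 4 mm nearer than a seated cell's foot; it yields 15 mm to +x, 0.4 N at first, 3 N at the end
- charger_drawer (a joint): how far the charger's drawer stands open, m: 0 = home, 0.125 = fully out. It slides along the drawer's x axis with about 3.5 N of friction and stays where it is left; about 11 mm before home a sprung roller detent has to be overcome (7 to 12 N in all); past it the drawer runs easily to its stop and is held
- drawer_front (a point): middle of the front face of the drawer's pull, a black ledge 90 mm wide and 9 mm tall, standing 12 mm out of the drawer's front, 28 mm above the bench; axes as the bays', moves with the drawer. The drawer's front is 252 mm wide, 10 mm thick, its top 40 mm above the bench, flush with the lips
- charger_top (a point): middle of the front upper edge of the charger, a grey box fixed on the bench, 256 mm wide, 135 mm deep and 60 mm tall, into which the drawer slides; x points to its back
- blade_box: small blue cardboard box lying flat, 30 x 75 x 20 mm, a bystander on the bench; origin at the centre of its underside
- marker_black: black felt marker lying flat, 135 mm long, 19 mm thick, a bystander on the bench; origin at the centre of its underside
Things that resemble listed ones, but are neither listed nor needed, are in the scene too. What is shaped like the cell4 but blue or purple is not meant.

How it is judged:
On the way, in this order (a step that is already met when the one before it is completed fails the run):
1. every cell lies seated in a bay while the drawer is still open (x of cell1 in the frame of bay1 between -0.003 and 0.003 m and z of cell1 in the frame of bay1 between -0.003 and 0.003 m and x of each of cell1_button, cell2_button, cell3_button, cell4_button in the frame of bay1 below -0.021 m and angle between the x axis of each of cell1, cell2, cell3, cell4 and the x axis of bay1, either way round below 0.12 rad and (y of cell1 in the frame of bay1 between -0.003 and 0.003 m or y of cell1 in the frame of bay2 between -0.003 and 0.003 m or y of cell1 in the frame of bay3 between -0.003 and 0.003 m or y of cell1 in the frame of bay4 between -0.003 and 0.003 m) and x of cell2 in the frame of bay1 between -0.003 and 0.003 m and z of cell2 in the frame of bay1 between -0.003 and 0.003 m and (y of cell2 in the frame of bay1 between -0.003 and 0.003 m or y of cell2 in the frame of bay2 between -0.003 and 0.003 m or y of cell2 in the frame of bay3 between -0.003 and 0.003 m or y of cell2 in the frame of bay4 between -0.003 and 0.003 m) and x of cell3 in the frame of bay1 between -0.003 and 0.003 m and z of cell3 in the frame of bay1 between -0.003 and 0.003 m and (y of cell3 in the frame of bay1 between -0.003 and 0.003 m or y of cell3 in the frame of bay2 between -0.003 and 0.003 m or y of cell3 in the frame of bay3 between -0.003 and 0.003 m or y of cell3 in the frame of bay4 between -0.003 and 0.003 m) and x of cell4 in the frame of bay1 between -0.003 and 0.003 m and z of cell4 in the frame of bay1 between -0.003 and 0.003 m and (y of cell4 in the frame of bay1 between -0.003 and 0.003 m or y of cell4 in the frame of bay2 between -0.003 and 0.003 m or y of cell4 in the frame of bay3 between -0.003 and 0.003 m or y of cell4 in the frame of bay4 between -0.003 and 0.003 m) and value of joint charger_drawer above 0.04 m), for 0.2 s.
2. the drawer is home (value of joint charger_drawer below 0.003 m), for 0.2 s.
At the end, for the whole second after the job is handed in: Every cell present lies in a bay within 3 mm of its seated place along each axis, button end to the drawer's front, along the bay within 0.12 rad, at rest; the drawer is within 3 mm of home (x of cell1 in the frame of bay1 between -0.003 and 0.003 m and z of cell1 in the frame of bay1 between -0.003 and 0.003 m and x of each of cell1_button, cell2_button, cell3_button, cell4_button in the frame of bay1 below -0.021 m and angle between the x axis of each of cell1, cell2, cell3, cell4 and the x axis of bay1, either way round below 0.12 rad and (y of cell1 in the frame of bay1 between -0.003 and 0.003 m or y of cell1 in the frame of bay2 between -0.003 and 0.003 m or y of cell1 in the frame of bay3 between -0.003 and 0.003 m or y of cell1 in the frame of bay4 between -0.003 and 0.003 m) and x of cell2 in the frame of bay1 between -0.003 and 0.003 m and z of cell2 in the frame of bay1 between -0.003 and 0.003 m and (y of cell2 in the frame of bay1 between -0.003 and 0.003 m or y of cell2 in the frame of bay2 between -0.003 and 0.003 m or y of cell2 in the frame of bay3 between -0.003 and 0.003 m or y of cell2 in the frame of bay4 between -0.003 and 0.003 m) and x of cell3 in the frame of bay1 between -0.003 and 0.003 m and z of cell3 in the frame of bay1 between -0.003 and 0.003 m and (y of cell3 in the frame of bay1 between -0.003 and 0.003 m or y of cell3 in the frame of bay2 between -0.003 and 0.003 m or y of cell3 in the frame of bay3 between -0.003 and 0.003 m or y of cell3 in the frame of bay4 between -0.003 and 0.003 m) and x of cell4 in the frame of bay1 between -0.003 and 0.003 m and z of cell4 in the frame of bay1 between -0.003 and 0.003 m and (y of cell4 in the frame of bay1 between -0.003 and 0.003 m or y of cell4 in the frame of bay2 between -0.003 and 0.003 m or y of cell4 in the frame of bay3 between -0.003 and 0.003 m or y of cell4 in the frame of bay4 between -0.003 and 0.003 m) and value of joint charger_drawer below 0.003 m and linear speed of each of cell1, cell2, cell3, cell4 below 0.02 m/s); the robot touches nothing.
It fails at once if the blade box is pushed more than 40 mm away (distance of blade_box from where it was at the start of the episode above 0.04 m).
It fails at once if the marker black is pushed more than 40 mm away (distance of marker_black from where it was at the start of the episode above 0.04 m).
Of cell1, cell2, cell3, cell4 only 3 to 4 are there at a start; the rules pass over those that are not, and their reading is None.
At some moment in a run one of cell1, cell2, cell3, cell4 may be knocked a few centimetres aside while the robot is not near it.
Once in a run the grip may slacken for a moment while it holds something.
It also fails if it takes over 208 s, if anything falls off the work surface, if the arm or the gripper's body presses on something with over 40 N, if the wrist force passes 120 N, or if a joint passes its speed limit or range.

## Robot

A 6-joint arm with a two-finger parallel gripper is mounted at the origin on a cart in front of the work surface, level with it; the furniture and walls round the work are solid. World frame = base frame: x ahead of the robot, y to its left, z up, the work surface at z = 0. Lengths are in m, angles in rad, forces in N, time in s.
With the tool pointing down it reaches from about 0.35 to 0.775 m from the base axis. Payload 7.3 kg.
Tool frame: the origin (TCP) lies midway between the tips of the shut fingers; the grasp point (between the pads) lies 19 mm behind it; z points along the fingers, y is the line along which they close (so a half turn about z gives the same grasp; the last joint's range is limited). The gripper opens to 92 mm and grips with 3 to 60 N. Pads are 19 mm wide; open, the fingers measure 130 mm over their backs; the gripper's body (75 mm by 190 mm) begins 47 mm behind the grasp point.
Start: joints at [1.037, 0.342, 1.524, -0, 1.275, -0.146], TCP at [0.199, 0.486, 0.19] pointing down, gripper open.
Joint ranges: [-2.53, 2.53], [-0.77, 2.02], [0.04, 2.7], [-1, 4.14], [0.28, 2.66], [-3.11, 3.11]. Speed limits (rad/s): [2.57, 2.57, 3.14, 3.14, 3.14, 3.14].

## Interface

Orientations are given as a unit quaternion [w, x, y, z].
In Python, from plant import env gives the robot as it stands.
- The arm moves only by the tool carry_out, never from a script. Its argument "moves" is a list of rows, each an object with "gripper": the opening, from 0 (shut) to 1 (fully open); "xyz": the shift along the tool's x, y, z in units of 30 cm (1.0 is 30 cm), a list of three; "roll": the turn about the tool's z in units of 90 degrees (1.0 is 90 degrees). In form: [{"gripper": gripper, "xyz": [dx, dy, dz], "roll": roll}, ...]. A call has 1 to 8 rows; each row shifts and turns the commanded pose from where the row before left it, along the tool's axes as they then stand; what a row does not reach is not made up. A row lasts 1/8 s, in which the tool goes at most 62.5 mm and 10.7 degrees, less where a joint would pass 70% of its speed; a pose out of reach is approached as far as the arm can. A call with a number of a shift or a turn outside -1 to 1 is refused whole. A call with a gripper value outside its range is refused whole. The fingers move at their own pace and stop on an object; "squeeze" is the grip in N (left out, the last holds). Time passes only in rows, so rows that do not move let the fingers close. It gives the time, the measured TCP pose, the force, the opening and the grip force at its end, in the units of the state.
- env.read_state(): the state, without advancing time (a new reading comes with each control period).
- env.grab_frame(name): name is "scene" or "side" or "wrist"; returns the picture (400x640x3 uint8, blue, green, red); there is no depth.
- env.camera_model(name): a dict with "camera_matrix" (3x3 intrinsics, pixels), "dist" ([k1, k2, p1, p2, k3] as OpenCV has them; the pictures are not rectified), "cam_to_world" (4x4, takes a point from camera to world coordinates). Camera axes: x right, y up, looking along -z (the intrinsics and any distortion apply to the point x, -y, -z); pixel columns grow to the right and rows downward; lengths in m; the calibration is good to about 2 mm. A picture is of the moment at which its call begins: read the wrist's pose just before it. camera_model takes no time and is no camera call; for the wrist camera it gives the pose at the moment of the call.
- env.hand_in(): hands the job in; it is judged then, once.
The state is a dict: "clock": time; "joint_pos": joint angles; "qd": joint speeds; "joint_torque": joint torques, N m; "ee_pos": TCP position; "tcp_rot": TCP orientation; "wrist_force": force on the tool from outside, world axes, zero at the start; "wrist_torque": the same for the moment, N m; "gripper_width": finger opening in m; "gripper_force": force on a finger pad.
Only numpy, scipy, OpenCV 4.12 (cv2) and the standard library are available. Lean on these libraries where they do the work, as an engineer would, in place of code of your own. Each camera call takes 0.05 s, during which the arm holds its last target. There are 200 camera calls.

## Working session

There is one attempt and no reset: what is moved stays moved. The work goes in short steps, Python scripts to look and compute and a tool call to move; the robot and the scene stay as the last step left them, time stands still between calls to the robot, and variables do not carry over. Pictures are saved under pics/ and viewed, at most 14 in all, crops included, and the job is handed in when it is done.

Besides the shell and the picture viewer there is one more tool, called after "Call:" by a JSON object that holds its "api" and its "payload". carry_out: Moves the arm, as the interface text tells. Shifts and turns lie within -1 to 1; 1 stands for 30 cm of shift or 90 degrees of turn. Its arguments: {"type":"object","properties":{"moves":{"type":"array","items":{"type":"object","properties":{"gripper":{"type":"number"},"xyz":{"type":"array","items":{"type":"number","minimum":-1,"maximum":1}},"roll":{"type":"number","minimum":-1,"maximum":1}}}},"squeeze":{"type":"number"}},"required":["moves"]}

```bash
mkdir -p pics; ls
cat > h.py <<'E'
import numpy as np, cv2
from plant import env
def cam(n):
    m=env.camera_model(n); return np.array(m["camera_matrix"],float),np.array(m["dist"],float),np.array(m["cam_to_world"],float)
def ray(n,uv,z,M=None):
    K,d,T=M or cam(n)
    p=cv2.undistortPoints(np.array(uv,float).reshape(-1,1,2),K,d).reshape(-1,2)
    D=np.c_[p[:,0],-p[:,1],-np.ones(len(p))]@T[:3,:3].T
    o=T[:3,3]; return o+D*((z-o[2])/D[:,2])[:,None]
def proj(n,P,M=None):
    K,d,T=M or cam(n)
    c=(np.array(P,float).reshape(-1,3)-T[:3,3])@T[:3,:3]
    return cv2.projectPoints(c*[1,-1,-1],np.zeros(3),np.zeros(3),K,d)[0].reshape(-1,2)
E
python3 - <<'E'
from h import *
s=env.read_state();print({k:np.round(v,3).tolist() for k,v in s.items()})
for n in("scene","side","wrist"):
    print(n,cam(n)[2].round(3).tolist(),cam(n)[0].round(0).tolist()); cv2.imwrite(f"pics/{n}0.png",env.grab_frame(n))
E
```

```text
pics
{'clock': 0.0, 'joint_pos': [1.037, 0.343, 1.525, -0.0, 1.275, -0.146], 'qd': [-0.0, 0.0, 0.001, 0.0, 0.001, -0.0], 'joint_torque': [-0.0, -43.124, -24.422, 0.072, 0.056, -0.0], 'ee_pos': [0.198, 0.486, 0.19], 'tcp_rot': [-0.0, 0.193, 0.981, -0.001], 'wrist_force': [0.521, 0.037, -0.206], 'wrist_torque': [0.02, 0.011, -0.024], 'gripper_force': 0.0, 'gripper_width': 0.092}
scene [[0.852, 0.331, -0.406, 0.161], [-0.524, 0.524, -0.671, -0.64], [-0.01, 0.784, 0.62, 0.676], [0.0, 0.0, 0.0, 1.0]] [[429.0, 0.0, 318.0], [0.0, 429.0, 200.0], [0.0, 0.0, 1.0]]
side [[-0.995, 0.015, -0.099, 0.438], [-0.096, -0.399, 0.912, 0.873], [-0.026, 0.917, 0.399, 0.455], [0.0, 0.0, 0.0, 1.0]] [[372.0, 0.0, 326.0], [0.0, 372.0, 200.0], [0.0, 0.0, 1.0]]
wrist [[0.379, -0.889, -0.259, 0.127], [0.926, 0.363, 0.106, 0.515], [-0.0, -0.279, 0.96, 0.385], [0.0, 0.0, 0.0, 1.0]] [[288.0, 0.0, 318.0], [0.0, 288.0, 201.0], [0.0, 0.0, 1.0]]
```

View pics/scene0.png

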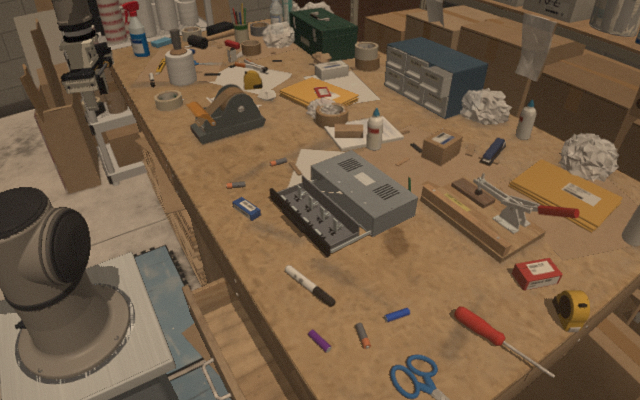

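View pics/side0.png

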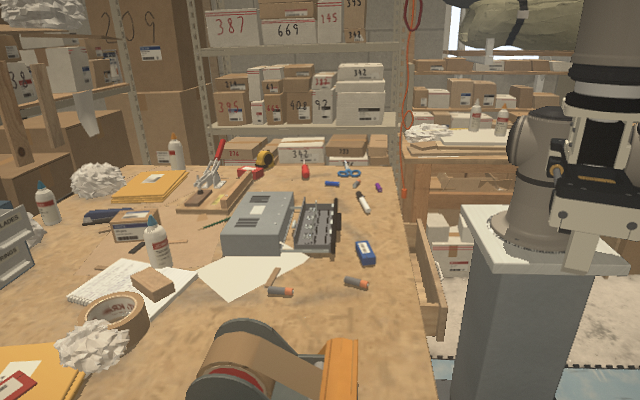

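Scene: grey and copper cells at about (278,162), (236,184) and (362,335). The drawer front runs roughly from (272,195) to (330,250), with the charger behind it. The blue and purple look-alikes are at (397,315) and (319,340). Side: cells at (281,293) and (356,283).

Run:
```python
from h import *
for n in("scene","side"):
    im=cv2.imread(f"pics/{n}0.png"); M=cam(n)
    hsv=cv2.cvtColor(im,cv2.COLOR_BGR2HSV)
    m=cv2.inRange(hsv,(3,105,90),(14,255,255))
    k,l,st,c=cv2.connectedComponentsWithStats(m)
    for i in range(1,k):
        if st[i,4]>12: 
            P=ray(n,c[i],0.007,M)[0]
            if 0.2<P[0]<1 and abs(P[1])<.7: print(n,st[i],c[i].round(1),P.round(3))
a=cv2.resize(cv2.imread("pics/scene0.png")[130:270,190:430],None,fx=3.3,fy=3.3,interpolation=2)
cv2.imwrite("pics/a.png",a[:600])
b=cv2.resize(cv2.imread("pics/side0.png")[170:310,200:400],None,fx=4,fy=4,interpolation=2); cv2.imwrite("pics/b.png",b)
```

```text
scene [314  86  17  13  99] [321.6  91.7] [0.95  0.63  0.007]
scene [338 108  10  12  22] [343. 114.] [0.915 0.437 0.007]
scene [337 118  10  14  31] [341.7 123.6] [0.873 0.383 0.007]
scene [333 120   6   8  21] [335.6 123.6] [0.856 0.394 0.007]
scene [129 123  12  22  82] [134.3 134.1] [0.275 0.694 0.007]
scene [102 126  45  36 238] [123.3 142.2] [0.233 0.661 0.007]
scene [338 129  25   9  58] [349.5 133.2] [0.858 0.318 0.007]
scene [369 128  10   6  39] [374.3 130.9] [0.933 0.289 0.007]
scene [366 153   8  10  20] [369.8 157.8] [0.826 0.17  0.007]
scene [142 154   8   7  16] [145.4 157.4] [0.272 0.529 0.007]
scene [395 155  17  14  55] [403.  161.6] [0.894 0.104 0.007]
scene [159 156   5   7  13] [161.4 158.8] [0.312 0.494 0.007]
scene [269 160   8   7  35] [272.7 162.7] [0.579 0.297 0.007]
scene [422 160  13  12  41] [427.8 165.1] [0.942 0.053 0.007]
scene [152 162   7  11  22] [154.3 166.4] [0.283 0.466 0.007]
scene [452 164   7   7  14] [454.9 167.3] [1.    0.005 0.007]
scene [436 167   6  13  22] [439.  173.7] [0.939 0.005 0.007]
scene [423 168  12  10  29] [428.6 173.4] [0.916
[... 3019 characters left out ...]
41 -0.28   0.007]
side [412 192   8  12  26] [415.8 197. ] [ 0.278 -0.185  0.007]
side [420 196   5  10  15] [421.5 199.9] [ 0.264 -0.164  0.007]
side [411 199   9  23  48] [414.  211.1] [ 0.295 -0.083  0.007]
side [426 201   7   8  18] [429.  204.9] [ 0.247 -0.127  0.007]
side [152 238  16  12  85] [159.7 244.1] [0.932 0.133 0.007]
side [448 246  10   5  43] [452.7 247.9] [0.23  0.113 0.007]
side [453 262  15   2  30] [460.  262.5] [0.227 0.174 0.007]
side [360 280   9   9  61] [363.5 283.7] [0.434 0.261 0.007]
side [285 287   8   9  61] [288.3 290.9] [0.58  0.293 0.007]
side [209 368  55  25 341] [237.9 375.3] [0.616 0.497 0.007]
side [  0 371  37  29 413] [ 20.2 384.7] [0.938 0.551 0.007]
```

View pics/a.png

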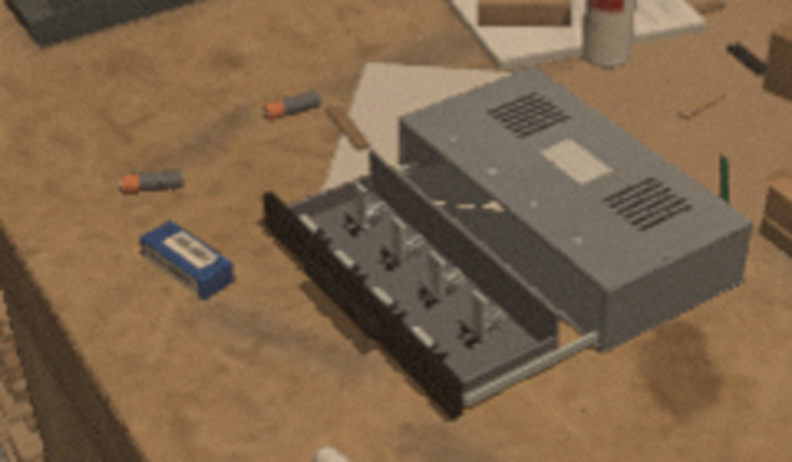

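View pics/b.png

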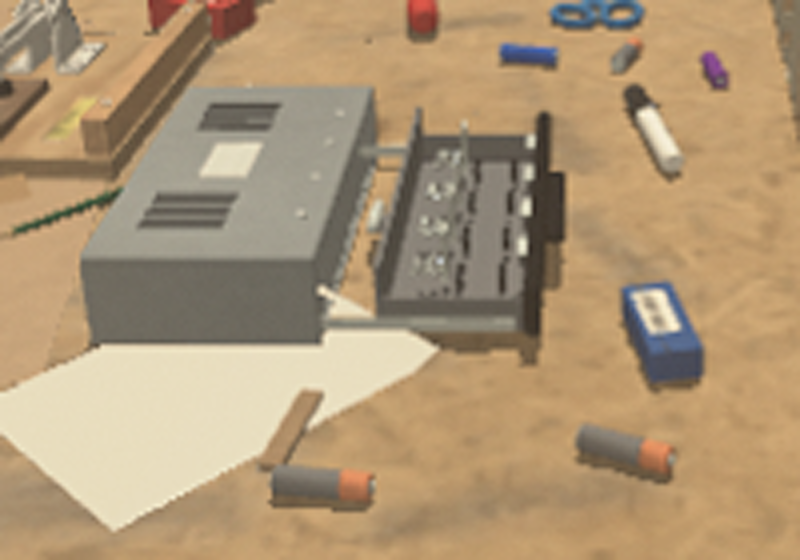

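The crops show three cells, the drawer open with four empty bays, and no other copper-coloured cell near the charger. Next I measure cell axes and the charger frame.

```bash
cat >> h.py <<'E'
def cells(n,im,M,guess,z=.00725,R=.05):
    """cell axis at guess (x,y of anywhere on the cell): copper centroid and grey centroid near it"""
    hsv=cv2.cvtColor(im,cv2.COLOR_BGR2HSV); g=np.array([*guess,z])
    cop=cv2.inRange(hsv,(3,105,90),(14,255,255)); gry=cv2.inRange(hsv,(0,0,40),(180,70,150))
    vv,uu=np.mgrid[0:im.shape[0],0:im.shape[1]]
    W=ray(n,np.c_[uu.ravel(),vv.ravel()],z,M); near=(np.hypot(*(W-g)[:,:2].T)<R).reshape(uu.shape)
    out=[]
    for m in(cop,gry):
        k,l,st,c=cv2.connectedComponentsWithStats(((m>0)&near).astype(np.uint8))
        i=1+st[1:,4].argmax(); out.append((ray(n,c[i],z,M)[0],st[i,4],c[i].round(1)))
    return out
E
python3 - <<'E'
from h import *
for n in("scene","side"):
    im=cv2.imread(f"pics/{n}0.png"); M=cam(n)
    for g in((.58,.295),(.433,.263),(.455,-.311)):
        try:
            (c,a,p),(q,b,r)=cells(n,im,M,g,R=.045); print(n,c.round(3),a,p,q.round(3),b,r,"d",np.hypot(*(c-q)[:2]).round(3),"ang",np.degrees(np.arctan2(*(c-q)[1::-1])).round(1))
        except Exception as e: print(n,g,e)
M=cam("scene")
f=ray("scene",[(271.2,189),(329.4,252.7)],.04,M);t=ray("scene",[(311.2,166.4),(373.9,218.5)],.06,M)
for A in(f,t): print(A.round(3),np.linalg.norm(A[1]-A[0]),"mid",A.mean(0).round(3),"dirx",np.degrees(np.arctan2(*(A[0]-A[1])[1::-1]))-90)
M=cam("side")
f=ray("side",[(200+545/4,170+113/4),(200+535/4,170+330/4)],.04,M);t=ray("side",[(200+373/4,170+88/4),(200+320/4,170+258/4)],.06,M)
for A in(f,t): print(A.round(3),np.linalg.norm(A[1]-A[0]),"mid",A.mean(0).round(3),"dirx",np.degrees(np.arctan2(*(A[1]-A[0])[1::-1]))-90)
E
```

```text
scene [0.578 0.297 0.007] 35 [272.7 162.7] [0.603 0.294 0.007] 39 [280.9 160.5] d 0.025 ang 174.6
scene [0.432 0.264 0.007] 42 [228.9 184.9] [0.455 0.254 0.007] 54 [238.4 184. ] d 0.025 ang 156.1
scene [ 0.455 -0.311  0.007] 83 [365.7 342.6] [ 0.463 -0.286  0.007] 92 [361.  330.7] d 0.026 ang -107.1
side [0.58  0.293 0.007] 61 [288.3 290.9] [0.605 0.292 0.007] 110 [275.4 290.1] d 0.026 ang 178.4
side [0.434 0.261 0.007] 61 [363.5 283.7] [0.458 0.252 0.007] 94 [351.7 280.7] d 0.025 ang 160.0
side [ 0.454 -0.328  0.007] 9 [358.6 179.9] [ 0.464 -0.291  0.007] 24 [355.4 183.7] d 0.038 ang -105.0
[[ 0.502  0.147  0.04 ]
 [ 0.505 -0.115  0.04 ]] 0.2615437123109969 mid [0.503 0.016 0.04 ] dirx 0.661613065360882
[[ 0.622  0.154  0.06 ]
 [ 0.633 -0.095  0.06 ]] 0.2492557867712445 mid [0.627 0.029 0.06 ] dirx 2.637047720984043
[[ 0.513 -0.09   0.04 ]
 [ 0.498  0.2    0.04 ]] 0.29024452980704163 mid [0.505 0.055 0.04 ] dirx 3.051518042025819
[[ 0.634 -0.084  0.06 ]
 [ 0.619  0.164  0.06 ]] 0.24780669479428322 mid [0.627 0.04  0.06 ] dirx 3.3638498917982247
```

```bash
cat >> h.py <<'E'
def pose():
    s=env.read_state(); w,x,y,z=s["tcp_rot"]; 
    from scipy.spatial.transform import Rotation as Ro
    R=Ro.from_quat([x,y,z,w]).as_matrix(); return np.array(s["ee_pos"]),R,s
def yaw(R): return np.degrees(np.arctan2(R[1,0],R[0,0]))
def plan(target,yw=None,n=None,start=None):
    """rows (units) from start (pos,yaw deg) to target; tool pointing down"""
    if start is None: p,R,s=pose(); start=(p,yaw(R))
    p,y0=np.array(start[0]),start[1]; d=np.array(target)-p
    dy=0 if yw is None else (yw-y0+180)%360-180
    n=n or int(max(np.ceil(np.linalg.norm(d)/.055),np.ceil(abs(dy)/10.5)))
    for i in range(n):
        a=np.radians(y0+dy*i/n); ex=np.array([np.cos(a),np.sin(a)]); ey=np.array([ex[1],-ex[0]])
        v=np.array([ex@d[:2],ey@d[:2],-d[2]])/n/.3; print(i,v.round(3).tolist(),"roll",round(-dy/n/90,3))
    return (np.array(target,float),y0+dy)
E
python3 -c "
from h import *
plan((.47,.14,.19),183,8)"
```

```text
0 [-0.159, -0.091, -0.0] roll -0.035
1 [-0.154, -0.099, -0.0] roll -0.035
2 [-0.148, -0.108, -0.0] roll -0.035
3 [-0.142, -0.115, -0.0] roll -0.035
4 [-0.136, -0.123, -0.0] roll -0.035
5 [-0.129, -0.13, -0.0] roll -0.035
6 [-0.121, -0.137, -0.0] roll -0.035
7 [-0.114, -0.144, -0.0] roll -0.035
```

Call:
{"api": "carry_out", "payload": {"moves": [{"gripper": 1,"xyz": [-0.159,-0.091,0],"roll": -0.035},{"gripper": 1,"xyz": [-0.154,-0.099,0],"roll": -0.035},{"gripper": 1,"xyz": [-0.148,-0.108,0],"roll": -0.035},{"gripper": 1,"xyz": [-0.142,-0.115,0],"roll": -0.035},{"gripper": 1,"xyz": [-0.136,-0.123,0],"roll": -0.035},{"gripper": 1,"xyz": [-0.129,-0.13,0],"roll": -0.035},{"gripper": 1,"xyz": [-0.121,-0.137,0],"roll": -0.035},{"gripper": 1,"xyz": [-0.114,-0.144,0],"roll": -0.035}]}}

```text
clock: 1.15
ee_pos: [0.4709, 0.1389, 0.1902]
tcp_rot: [-0.0, -0.027, 1.0, 0.0]
wrist_force: [0.4, 0.4, 0.3]
gripper_width: 0.0917
gripper_force: 0.0
```

Run:
```python
from h import *
p,R,s=pose(); print(p.round(4),yaw(R),s["clock"],np.linalg.norm(s["qd"]))
M=cam("wrist"); im=env.grab_frame("wrist"); cv2.imwrite("pics/w1.png",im); np.save("w1T.npy",M[2])
for g in((.59,.295),(.445,.258)):
    (c,a,pc),(q,b,r)=cells("wrist",im,M,g,R=.045); print(c.round(4),a,pc,q.round(4),b,r,"d",np.hypot(*(c-q)[:2]).round(3),"ang",np.degrees(np.arctan2(*(c-q)[1::-1])).round(1))
print(proj("wrist",[(.505,.145,.04),(.505,-.1,.04),(.622,.155,.06)],M).round(0).tolist())
```

```text
[0.4709 0.1389 0.1902] -176.92489889647698 1.15 1.5621354155592535Traceback (most recent call last):
  File "<stdin>", line 5, in <module>
  File "h.py", line 23, in cells
    i=1+st[1:,4].argmax(); out.append((ray(n,c[i],z,M)[0],st[i,4],c[i].round(1)))
        ~~~~~~~~~~~~~~~^^
ValueError: attempt to get argmax of an empty sequence
```

View pics/w1.png

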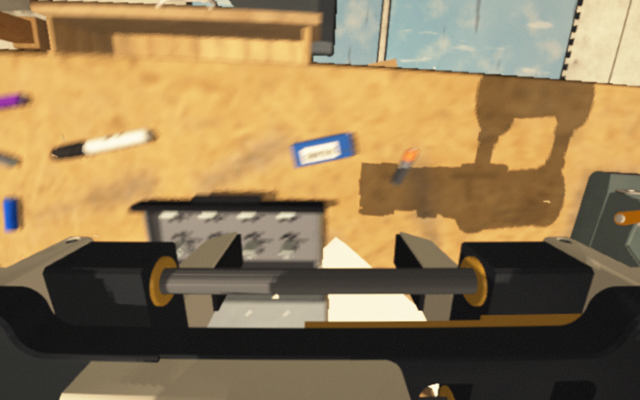

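The wrist picture looks back toward the base. The gripper hides everything below row 235, the drawer's front edge is at row 205 (columns 135–335), and cell B is at (405,165). The picture is blurred because the arm was still moving. I'll move further out and settle before looking again.

Call:
{"api": "carry_out", "payload": {"moves": [{"gripper": 1,"xyz": [-0.14,0.02,0]},{"gripper": 1,"xyz": [-0.14,0.02,0]},{"gripper": 1,"xyz": [-0.14,0.01,0]},{"gripper": 1,"xyz": [-0.14,0.01,0]},{"gripper": 1,"xyz": [0,0,0]},{"gripper": 1,"xyz": [0,0,0]}]}}

```text
validation failed for argument at $.mo...
```

Run:
```python
from h import *
p,R,s=pose(); print(p.round(4),yaw(R),s["clock"],np.linalg.norm(s["qd"]))
M=cam("wrist"); im=env.grab_frame("wrist"); cv2.imwrite("pics/w2.png",im); np.savez("w2.npz",K=M[0],d=M[1],T=M[2])
for g in((.59,.295),(.445,.258)):
  try:
    (c,a,pc),(q,b,r)=cells("wrist",im,M,g,R=.045); print(c.round(4),a,pc,q.round(4),b,r,"d",np.hypot(*(c-q)[:2]).round(3),"ang",np.degrees(np.arctan2(*(c-q)[1::-1])).round(1))
  except Exception as e: print(e)
```

```text
[0.4749 0.1339 0.1901] -176.96886036861696 1.2 0.2554144096162747
attempt to get argmax of an empty sequence
[0.4328 0.2621 0.0072] 91 [417.5 150.5] [0.4584 0.2523 0.0072] 169 [407.4 169.5] d 0.027 ang 159.0
```

View pics/w2.png

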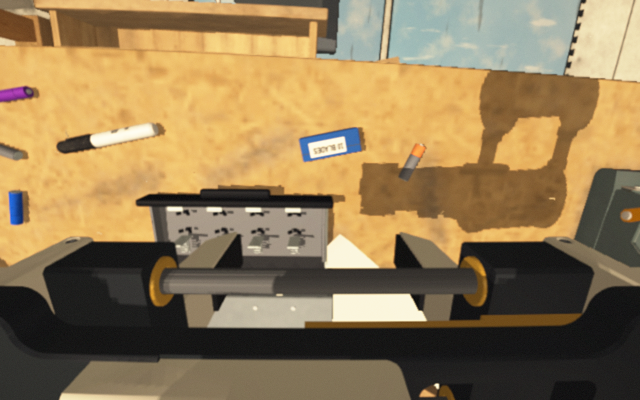

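The move was refused, probably because the roll was left out, so this is the same place with a sharp picture. Cell B is at (412,160), 27 mm between centroids, which fits the expected cell.

Call:
{"api": "carry_out", "payload": {"moves": [{"gripper": 1,"xyz": [-0.14,0.02,0],"roll": 0},{"gripper": 1,"xyz": [-0.14,0.02,0],"roll": 0},{"gripper": 1,"xyz": [-0.14,0.01,0],"roll": 0},{"gripper": 1,"xyz": [-0.14,0.01,0],"roll": 0},{"gripper": 1,"xyz": [0,0,0],"roll": 0},{"gripper": 1,"xyz": [0,0,0],"roll": 0}]}}

```text
clock: 2.0
ee_pos: [0.6357, 0.1676, 0.1897]
tcp_rot: [-0.001, -0.026, 1.0, -0.0]
wrist_force: [-0.6, 0.4, 0.7]
gripper_width: 0.0915
gripper_force: 0.0
```

Run:
```python
from h import *
p,R,s=pose(); print(p.round(4),yaw(R),s["clock"],np.linalg.norm(s["qd"]))
M=cam("wrist"); im=env.grab_frame("wrist"); cv2.imwrite("pics/w3.png",im); np.savez("w3.npz",K=M[0],d=M[1],T=M[2])
for g in((.59,.295),(.445,.258),(.46,-.3)):
  try:
    (c,a,pc),(q,b,r)=cells("wrist",im,M,g,R=.045); print(c.round(4),a,pc,q.round(4),b,r,"d",np.hypot(*(c-q)[:2]).round(3),"ang",np.degrees(np.arctan2(*(c-q)[1::-1])).round(1))
  except Exception as e: print(e)
c=np.concatenate(proj("wrist",[(.5,.16,.04),(.51,-.11,.04)],M)).round(0); print(c)
x0,y0=int(min(c[0],c[2]))-20,int(min(c[1],c[3]))-25
cr=im[y0:y0+145,x0:x0+210]; print("crop",x0,y0,cr.shape); cv2.imwrite("pics/w3c.png",cv2.resize(cr,None,fx=3.8,fy=3.8,interpolation=2))
```

```text
[0.6357 0.1676 0.1897] -177.00156182887756 2.0 0.02936810974102403
[0.5782 0.2951 0.0072] 107 [418. 139.] [0.6036 0.2931 0.0072] 135 [413.8 158.6] d 0.025 ang 175.6
[0.4307 0.2628 0.0072] 192 [408.3   8.5] [0.4546 0.2537 0.0072] 243 [398.1  30.8] d 0.026 ang 159.2
attempt to get argmax of an empty sequence
[317.  62.  75.  61.]
crop 55 36 (145, 210, 3)
```

View pics/w3c.png

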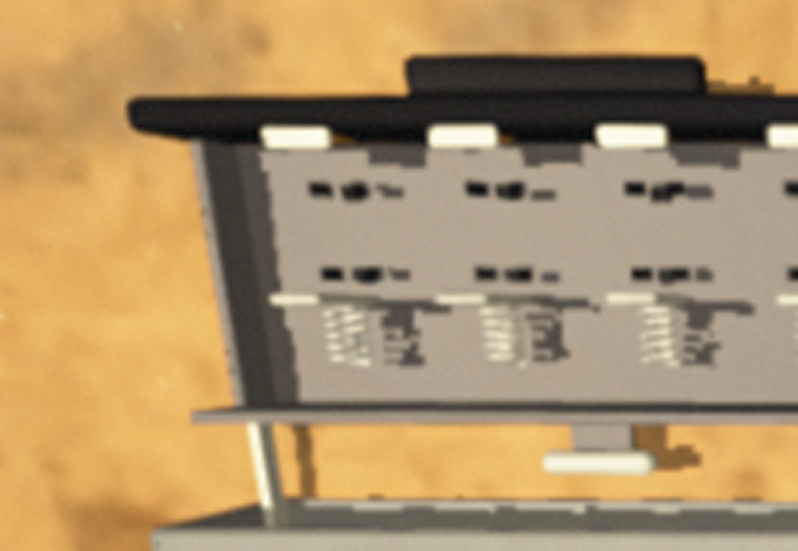

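The crop shows the drawer clearly. Left to right are bays 4, 3, 2, and 1 partly, with bright lips on crop row 137 and plate tops on row 299. I locate the lips by mask at z = 0.040.

```bash
cat >> h.py <<'E'
def lips(im,M,n="wrist",z=.04):
    hsv=cv2.cvtColor(im,cv2.COLOR_BGR2HSV); m=cv2.inRange(hsv,(0,0,185),(180,60,255))
    k,l,st,c=cv2.connectedComponentsWithStats(m); out=[]
    for i in range(1,k):
        P=ray(n,c[i],z,M)[0]
        if st[i,4]>25 and .47<P[0]<.56 and -.12<P[1]<.2 :
            out.append((P,st[i],c[i])); 
    return out
E
python3 - <<'E'
from h import *
im=cv2.imread("pics/w3.png"); f=np.load("w3.npz"); M=(f["K"],f["d"],f["T"])
L=[]
for P,s,c in lips(im,M):
    print(P.round(4),s,c.round(1))
    if s[2]>12 and s[3]<9: L.append(P)
hsv=cv2.cvtColor(im,cv2.COLOR_BGR2HSV)
# plates tops z=.052: crop (295,299),(460,299),(632,299),(790,299)
print("plates",ray("wrist",[(55+x/3.8,36+300/3.8) for x in(294,460,632)],.052,M).round(4).tolist())
print("front ends z.04",ray("wrist",[(55+130/3.8,36+102/3.8)],.04,M).round(4),"pull",ray("wrist",[(55+408/3.8,36+60/3.8),(55+702/3.8,36+60/3.8)],.032,M).round(4).tolist())
print("charger top L/R corner",ray("wrist",[(55+155/3.8,36+530/3.8)],.06,M).round(4))
E
```

```text
[0.5167 0.0041 0.04  ] [168  69  18   7 105] [176.4  71.6]
[0.5148 0.0534 0.04  ] [212  69  18   7 112] [220.4  71.8]
[0.5122 0.1038 0.04  ] [257  69  18   6 103] [265.6  71.5]
[ 0.5192 -0.0457  0.04  ] [124  70  18   6  86] [132.6  72. ]
plates [[0.5656, -0.0438, 0.052], [0.5635, 0.0058, 0.052], [0.5611, 0.0567, 0.052]]
front ends z.04 [[ 0.5112 -0.0943  0.04  ]] pull [[0.4955, -0.0141, 0.032], [0.4919, 0.0733, 0.032]]
charger top L/R corner [[ 0.6354 -0.0907  0.06  ]]
```

Run:
```python
from h import *
s=plan((.594,.2935,.06),176.0,4); print(s); plan((.594,.2935,.003),None,2,s)
print(ray("side",[(200+265/4,170+465/4),(200+315/4,170+395/4)],.004).round(3))
```

```text
0 [0.029, 0.107, 0.109] roll 0.019
1 [0.032, 0.106, 0.109] roll 0.019
2 [0.036, 0.105, 0.109] roll 0.019
3 [0.039, 0.104, 0.109] roll 0.019
(array([0.594 , 0.2935, 0.06  ]), np.float64(-183.99999999999997))
0 [0.0, 0.0, 0.095] roll 0.0
1 [0.0, 0.0, 0.095] roll 0.0
[[0.628 0.277 0.004]
 [0.616 0.214 0.004]]
```

Call:
{"api": "carry_out", "payload": {"moves": [{"gripper": 0.4,"xyz": [0.029,0.107,0.109],"roll": 0.019},{"gripper": 0.4,"xyz": [0.032,0.106,0.109],"roll": 0.019},{"gripper": 0.4,"xyz": [0.036,0.105,0.109],"roll": 0.019},{"gripper": 0.4,"xyz": [0.039,0.104,0.109],"roll": 0.019},{"gripper": 0.4,"xyz": [0,0,0],"roll": 0},{"gripper": 0.4,"xyz": [0,0,0.03],"roll": 0},{"gripper": 0.4,"xyz": [0,0,0],"roll": 0}]}}

```text
clock: 2.92
ee_pos: [0.5956, 0.2925, 0.0511]
tcp_rot: [0.0, 0.034, 0.999, 0.0]
wrist_force: [0.2, 0.6, -0.5]
gripper_width: 0.0368
gripper_force: 0.0
```

Run:
```python
from h import *
p,R,s=pose(); print(p.round(4),yaw(R),s["clock"],s["gripper_width"])
M=cam("wrist"); im=env.grab_frame("wrist"); cv2.imwrite("pics/w4.png",im)
try:
    (c,a,pc),(q,b,r)=cells("wrist",im,M,(.594,.294),R=.045); print(c.round(4),a,pc,q.round(4),b,r,"d",np.hypot(*(c-q)[:2]).round(3),"ang",np.degrees(np.arctan2(*(c-q)[1::-1])).round(1))
except Exception as e: print(e)
```

```text
[0.5956 0.2925 0.0511] 176.08192282090477 2.925 0.036842615706674624
[0.5785 0.2939 0.0073] 344 [317.6 190.1] [0.6037 0.2925 0.0073] 532 [318. 218.] d 0.025 ang 176.9
```

View pics/w4.png

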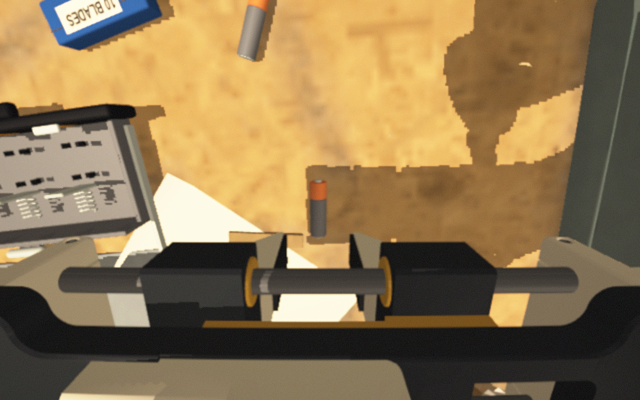

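The whole cell shows between the finger tips at (318,205), centred. I descend and grip.

Call:
{"api": "carry_out", "payload": {"moves": [{"gripper": 0.4,"xyz": [0.003,0.001,0.08],"roll": 0},{"gripper": 0.4,"xyz": [0,0,0.08],"roll": 0},{"gripper": 0.4,"xyz": [0,0,0],"roll": 0},{"gripper": 0.0,"xyz": [0,0,0],"roll": 0},{"gripper": 0.0,"xyz": [0,0,0],"roll": 0},{"gripper": 0.0,"xyz": [0,0,0],"roll": 0},{"gripper": 0.0,"xyz": [0,0,0],"roll": 0}], "squeeze": 25}}

```text
clock: 3.85
ee_pos: [0.5945, 0.294, 0.003]
tcp_rot: [0.0, 0.034, 0.999, 0.0]
wrist_force: [-0.1, -0.7, 0.6]
gripper_width: 0.0023
gripper_force: 0.0
```

Run:
```python
from h import *
O=np.array([.542,-.0446,.026]) # bay4
a=np.radians(2.8);ux=np.array([np.cos(a),np.sin(a),0]);uy=np.array([-ux[1],ux[0],0])
b1=O+.15*uy; print("bay1",b1, "lips-based bay1", .5122+.0225,.1038+.0011)
p,R,s=pose(); print(p.round(4),s["gripper_width"],s["gripper_force"])
# stage over bay1 with TCP 0.085 high
st=plan(p+[0,0,.072],None,2); st=plan((*(b1-.002*ux)[:2],.075),182.8,4,st)
```

```text
bay1 [0.53467253 0.10522092 0.026     ] lips-based bay1 0.5347 0.10490000000000001
[0.5945 0.294  0.003 ] 0.0023005228205143307 0.0
0 [0.0, 0.0, -0.12] roll 0.0
1 [0.0, 0.0, -0.12] roll 0.0
0 [0.041, -0.161, 0.0] roll -0.018
1 [0.045, -0.159, 0.0] roll -0.018
2 [0.05, -0.158, 0.0] roll -0.018
3 [0.055, -0.156, 0.0] roll -0.018
```

The fingers shut on nothing, so I look again.

Run:
```python
from h import *
im=env.grab_frame("wrist"); cv2.imwrite("pics/w5.png",im)
M=cam("wrist"); 
try:
    (c,a,pc),(q,b,r)=cells("wrist",im,M,(.594,.294),R=.07); print(c.round(4),a,pc,q.round(4),b,r,"ang",np.degrees(np.arctan2(*(c-q)[1::-1])).round(1))
except Exception as e: print(e)
print(pose()[2]["gripper_width"])
```

```text
[0.5785 0.2938 0.0073] 514 [315.5 208.8] [0.6366 0.2917 0.0073] 446 [318.2 282.1] ang 178.0
0.0013528623687149746
```

View pics/w5.png

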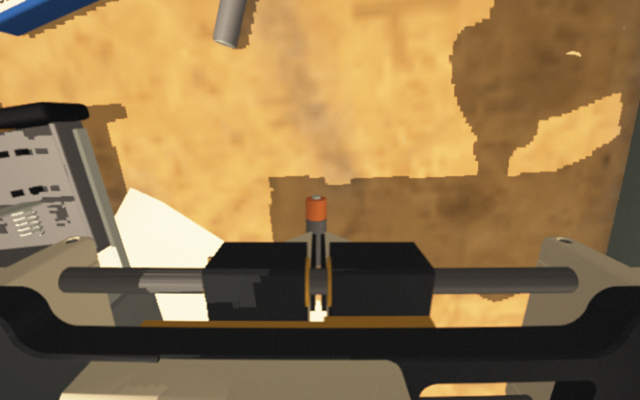

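Cell A hasn't moved: its copper end is at (316,209), with the shut fingers seemingly over the grey part at (318,240). I check the tip's real height in the side view.

Run:
```python
from h import *
p,R,s=pose(); print(p)
for n in("side",):
    im=env.grab_frame(n); M=cam(n)
    u=proj(n,[p,p+[0,0,.015],p+[0,0,.06]],M); print(u)
    x,y=u[0].astype(int); cr=im[y-70:y+30,x-60:x+60]; cv2.imwrite("pics/s5.png",cv2.resize(cr,None,fx=6,fy=6,interpolation=2)); print(x-60,y-70)
```

```text
[0.59443    0.29395718 0.00282058]
[[280.96113368 292.69717956]
 [280.36529844 286.4082537 ]
 [278.52339657 266.84717541]]
220 222
```

View pics/s5.png

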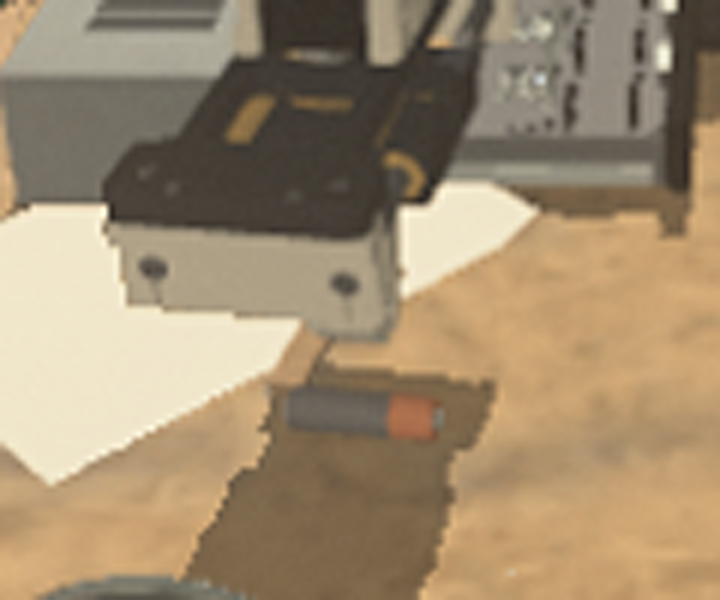

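Run:
```python
from h import *
p,R,s=pose(); print(p,s["gripper_width"])
ty=R[:,1]; tx=R[:,0]
for n in("side","wrist"):
    M=cam(n)
    for nm,q in dict(tcp=p,grasp=p+[0,0,.019],body_edge=p+[0,0,.066]+.095*ty,body_edge2=p+[0,0,.066]+.095*ty+.0375*tx,body_e3=p+[0,0,.066]+.095*ty-.0375*tx).items():
        u=proj(n,q,M)[0]; print(n,nm,u.round(1),"crop",((u-[220,222])*6).round(0) if n=="side" else "")
im=cv2.imread("pics/w5.png"); cv2.imwrite("pics/w5c.png",cv2.resize(im[180:340,240:400],None,fx=3.7,fy=3.7,interpolation=2))
```

```text
[0.59435303 0.29396338 0.00271737] 0.00016844270472361582
side tcp [281.  292.7] crop [366. 424.]
side grasp [280.2 284.8] crop [361. 377.]
side body_edge [262.4 295.8] crop [254. 443.]
side body_edge2 [284.3 297.8] crop [386. 455.]
side body_e3 [241.  293.8] crop [126. 431.]
wrist tcp [317.3 227.7] crop 
wrist grasp [317.3 238.3] crop 
wrist body_edge [502.4 274.6] crop 
wrist body_edge2 [516.7 204.7] crop 
wrist body_e3 [489.6 334.7] crop
```

View pics/w5c.png

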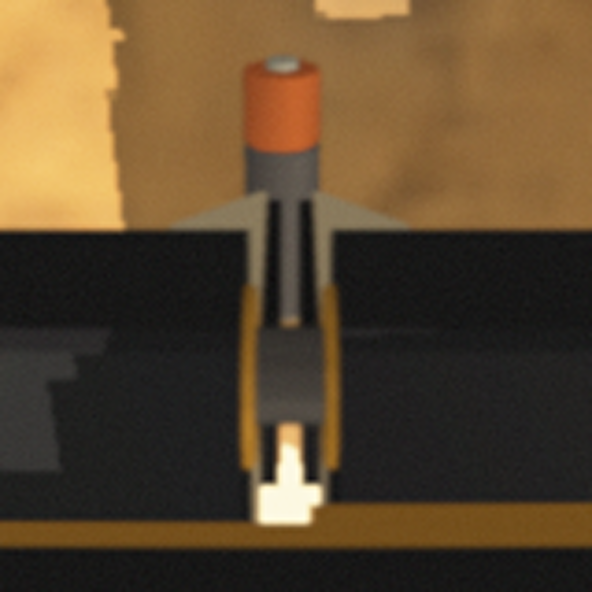

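Both views put the finger tips well above the reported TCP, roughly 35 mm. The fingers also shut fully without touching the 14.5 mm tall cell. I'll open and go down in a small safe step, watching the force.

Call:
{"api": "carry_out", "payload": {"moves": [{"gripper": 0.4,"xyz": [0,0,0],"roll": 0},{"gripper": 0.4,"xyz": [0,0,0],"roll": 0},{"gripper": 0.4,"xyz": [0,0,0],"roll": 0},{"gripper": 0.4,"xyz": [0,0,0.035],"roll": 0},{"gripper": 0.4,"xyz": [0,0,0],"roll": 0}]}}

```text
clock: 4.58
ee_pos: [0.5934, 0.2935, -0.0094]
tcp_rot: [-0.001, 0.034, 0.999, -0.0]
wrist_force: [-0.7, 0.7, 0.3]
gripper_width: 0.0365
gripper_force: 0.0
```

Run:
```python
from h import *
p,R,s=pose(); print(p,s["gripper_width"],np.round(s["wrist_force"],1))
im=env.grab_frame("side"); cv2.imwrite("pics/s6.png",cv2.resize(im[222:322,220:340],None,fx=6,fy=6,interpolation=2))
```

```text
[ 0.59337368  0.29354294 -0.00939722] 0.03653157869754169 [-0.7  0.7  0.3]
```

View pics/s6.png

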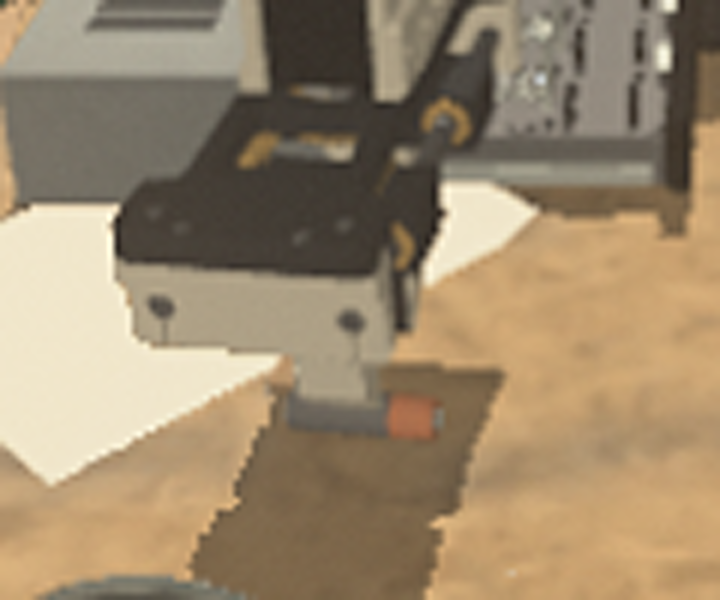

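The finger tip shows at crop (340,403), still above the bench although the reported z is −9 mm. I compute its true height.

Run:
```python
from h import *
M=cam("side")
for y in(.312,.331):
    for z in(.0,.01,.02,.03): print(y,z,((proj("side",(.593,y,z),M)[0]-[220,222])*6).round(0))
```

```text
0.312 0.0 [359. 467.]
0.312 0.01 [357. 441.]
0.312 0.02 [354. 416.]
0.312 0.03 [352. 390.]
0.331 0.0 [347. 506.]
0.331 0.01 [344. 480.]
0.331 0.02 [341. 454.]
0.331 0.03 [339. 428.]
```

Call:
{"api": "carry_out", "payload": {"moves": [{"gripper": 0.4,"xyz": [0,0,0.03],"roll": 0},{"gripper": 0.4,"xyz": [0,0,0.03],"roll": 0},{"gripper": 0.4,"xyz": [0,0,0],"roll": 0}]}}

```text
clock: 5.0
ee_pos: [0.5935, 0.2936, -0.0273]
tcp_rot: [-0.001, 0.034, 0.999, -0.0]
wrist_force: [0.5, -0.2, 0.1]
gripper_width: 0.0366
gripper_force: 0.0
```

Run:
```python
from h import *
p,R,s=pose(); print(p,s["gripper_width"],np.round(s["wrist_force"],1))
im=env.grab_frame("side"); w=env.grab_frame("wrist"); cv2.imwrite("pics/w7.png",w)
a=cv2.resize(im[242:322,220:340],None,fx=4,fy=4,interpolation=2); b=cv2.resize(w[150:270,260:380],None,fx=2.66,fy=2.66,interpolation=2)[:320]
b=cv2.resize(b,(320,320)); cv2.imwrite("pics/s7.png",np.hstack([a,b]))
```

```text
[ 0.59348738  0.29355037 -0.02728532] 0.036604239097586984 [ 0.5 -0.2  0.1]
```

View pics/s7.png

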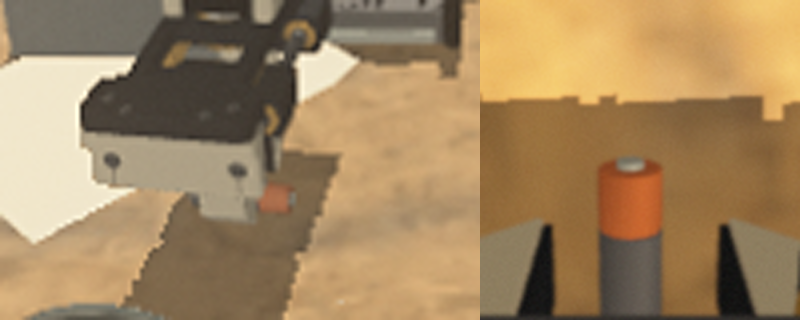

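The tips straddle the cell. Their inner corners in the wrist view are at about (284,234) and (350,234), but the height estimate is still loose (8–20 mm). I go 5 mm lower and close.

Call:
{"api": "carry_out", "payload": {"moves": [{"gripper": 0.4,"xyz": [0,0,0.017],"roll": 0},{"gripper": 0.4,"xyz": [0,0,0],"roll": 0},{"gripper": 0.0,"xyz": [0,0,0],"roll": 0},{"gripper": 0.0,"xyz": [0,0,0],"roll": 0},{"gripper": 0.0,"xyz": [0,0,0],"roll": 0},{"gripper": 0.0,"xyz": [0,0,0],"roll": 0}], "squeeze": 10}}

```text
clock: 5.85
ee_pos: [0.5944, 0.294, -0.0309]
tcp_rot: [0.0, 0.034, 0.999, 0.0]
wrist_force: [0.3, -0.3, 1.5]
gripper_width: 0.014
gripper_force: 10.0
```

Gripped: width 14.0 mm, so the tips meet just above the axis and the tool is about 40 mm shorter than reported. I reopen slightly, go 4 mm lower and grip again more deeply.

Call:
{"api": "carry_out", "payload": {"moves": [{"gripper": 0.3,"xyz": [0,0,0],"roll": 0},{"gripper": 0.3,"xyz": [0,0,0],"roll": 0},{"gripper": 0.3,"xyz": [0,0,0.013],"roll": 0},{"gripper": 0.3,"xyz": [0,0,0],"roll": 0},{"gripper": 0.0,"xyz": [0,0,0],"roll": 0},{"gripper": 0.0,"xyz": [0,0,0],"roll": 0},{"gripper": 0.0,"xyz": [0,0,0],"roll": 0}], "squeeze": 25}}

```text
clock: 6.72
ee_pos: [0.5944, 0.2939, -0.0349]
tcp_rot: [0.0, 0.034, 0.999, 0.0]
wrist_force: [-0.6, 0.3, -0.4]
gripper_width: 0.0141
gripper_force: 25.0
```

```bash
cat >> h.py <<'E'
def held(z,pr=True):
    """copper centroid of a held cell at axis height z in the wrist view, relative to TCP in tool x,y"""
    p,R,s=pose(); M=cam("wrist"); im=env.grab_frame("wrist")
    hsv=cv2.cvtColor(im,cv2.COLOR_BGR2HSV); m=cv2.inRange(hsv,(3,120,90),(14,255,255)); m[:120]=0; m[:,:250]=0; m[:,390:]=0
    k,l,st,c=cv2.connectedComponentsWithStats(m); i=1+st[1:,4].argmax()
    P=ray("wrist",c[i],z,M)[0]; r=R.T@(P-p); print("copper",P.round(4),"area",st[i,4],"bbox",st[i,:4],"rel tool",r.round(4),"tcp",p.round(4),"yaw",yaw(R).round(2),"w",round(s["gripper_width"],4),"t",s["clock"]); return P
E
python3 - <<'E'
from h import *
held(.00725)
E
```

```text
copper [0.5788 0.2954 0.0073] area 751 bbox [305 213  27  33] rel tool [ 0.0156  0.0004 -0.0422] tcp [ 0.5944  0.2939 -0.0349] yaw 176.14 w 0.0141 t 6.725
```

```bash
cat >> h.py <<'E'
a_=np.radians(2.8);ux=np.array([np.cos(a_),np.sin(a_),0]);uy=np.array([-ux[1],ux[0],0])
def bay(i): return np.array([.5347,.1051,.026])-.05*(i-1)*uy
H=.0422
def tgt(i,dx,z): return (*(bay(i)+dx*ux)[:2],z-H)
E
python3 - <<'E'
from h import *
p,R,s=pose(); st=plan((*p[:2],.085-H),None,2); st=plan(tgt(1,-.008,.085),182.8,4,st); plan(tgt(1,-.008,.056),None,1,st)
E
```

```text
0 [0.0, 0.0, -0.13] roll 0.0
1 [0.0, 0.0, -0.13] roll 0.0
0 [0.046, -0.161, -0.0] roll -0.019
1 [0.05, -0.16, -0.0] roll -0.019
2 [0.055, -0.158, -0.0] roll -0.019
3 [0.059, -0.157, -0.0] roll -0.019
0 [0.0, 0.0, 0.097] roll 0.0
```

Call:
{"api": "carry_out", "payload": {"moves": [{"gripper": 0.0,"xyz": [0,0,-0.13],"roll": 0},{"gripper": 0.0,"xyz": [0,0,-0.13],"roll": 0},{"gripper": 0.0,"xyz": [0.046,-0.161,0],"roll": -0.019},{"gripper": 0.0,"xyz": [0.05,-0.16,0],"roll": -0.019},{"gripper": 0.0,"xyz": [0.055,-0.158,0],"roll": -0.019},{"gripper": 0.0,"xyz": [0.059,-0.157,0],"roll": -0.019},{"gripper": 0.0,"xyz": [0,0,0.06],"roll": 0},{"gripper": 0.0,"xyz": [0,0,0.037],"roll": 0}], "squeeze": 35}}

```text
clock: 7.78
ee_pos: [0.5269, 0.104, 0.0136]
tcp_rot: [0.0, -0.025, 1.0, 0.0]
wrist_force: [0.1, 0.1, -0.3]
gripper_width: 0.0141
gripper_force: 35.0
```

Call:
{"api": "carry_out", "payload": {"moves": [{"gripper": 0.0,"xyz": [0,0,0],"roll": 0},{"gripper": 0.0,"xyz": [0,0,0],"roll": 0}]}}

```text
clock: 8.02
ee_pos: [0.5274, 0.1051, 0.0142]
tcp_rot: [0.0, -0.027, 1.0, 0.0]
wrist_force: [-0.6, 0.3, -0.8]
gripper_width: 0.0147
gripper_force: 3.5
```

```bash
cat >> h.py <<'E'
def lipcheck(z):
    P=held(z); im=env.grab_frame("wrist"); M=cam("wrist")
    for L,s,c in lips(im,M): 
        if s[2]>8 and s[3]<16: print("lip",L.round(4),s.tolist(),"bay pt from it",(L+.0225*ux).round(4), "copper-minus bay (x,y drawer)",((P-L-.0225*ux)@ux).round(4),((P-L)@uy).round(4))
E
python3 - <<'E'
from h import *
lipcheck(.056); p,R,s=pose(); print("rel bay1",((p-bay(1))@ux).round(4),((p-bay(1))@uy).round(4),p[2]+H)
E
```

```text
copper [0.5121 0.1048 0.056 ] area 719 bbox [305 213  27  33] rel tool [ 0.0152  0.0005 -0.0419] tcp [0.5274 0.1051 0.0142] yaw -176.96 w 0.0147 t 8.025
rel bay1 -0.0073 0.0002 0.05652164452190594
```

The grip slackened (3.5 N), but the image position of the cell hasn't changed. I let it close again and check.

Call:
{"api": "carry_out", "payload": {"moves": [{"gripper": 0.0,"xyz": [0,0,0],"roll": 0},{"gripper": 0.0,"xyz": [0,0,0],"roll": 0},{"gripper": 0.0,"xyz": [0,0,0],"roll": 0}], "squeeze": 35}}

```text
clock: 8.5
ee_pos: [0.527, 0.1045, 0.014]
tcp_rot: [0.0, -0.026, 1.0, 0.0]
wrist_force: [-0.8, -0.9, -0.2]
gripper_width: 0.0143
gripper_force: 35.0
```

Run:
```python
from h import *
held(.056)
im=env.grab_frame("wrist"); M=cam("wrist"); cv2.imwrite("pics/w8.png",im); np.savez("w8.npz",T=M[2])
for i in range(1,5):
    u=proj("wrist",np.r_[(bay(i)-.0225*ux)[:2],.04],M)[0]; x,y=u.round().astype(int); print(i,u.round(1), im[y,x] if 0<=y<400 and 0<=x<640 else "")
hsv=cv2.cvtColor(im,cv2.COLOR_BGR2HSV)
for v in(110,140,170):
    m=cv2.inRange(hsv,(0,0,v),(180,70,255)); k,l,st,c=cv2.connectedComponentsWithStats(m)
    for i in range(1,k):
        P=ray("wrist",c[i],.04,M)[0]
        if 40<st[i,4]<900 and abs((P-bay(1))@ux+.0225)<.012 and -.2<(P-bay(1))@uy<.03: print(v,st[i],P.round(4),((P-bay(1))@ux+.0225).round(4),((P-bay(1))@uy).round(4))
```

```text
copper [0.5118 0.1042 0.056 ] area 725 bbox [305 213  27  33] rel tool [ 0.0152  0.0005 -0.042 ] tcp [0.527  0.1045 0.014 ] yaw -177.02 w 0.0143 t 8.5
1 [317.5 220.9] [ 47  98 191]
2 [237.7 220.7] [230 246 251]
3 [158.7 220.4] [247 254 254]
4 [ 81.7 220. ] [245 253 254]
110 [314 213   9   5  42] [0.5083 0.1042 0.04  ] -0.0039 0.0004
110 [ 39 215  14  32 148] [ 0.5279 -0.0716  0.04  ] 0.0071 -0.1761
110 [300 217   5   9  43] [0.5128 0.0944 0.04  ] 0.0001 -0.0096
110 [332 217  30  25 104] [0.5182 0.1207 0.04  ] 0.0068 0.0164
140 [ 39 215  13  32 124] [ 0.5279 -0.0718  0.04  ] 0.007 -0.1764
170 [ 39 215  12  32  90] [ 0.5279 -0.0721  0.04  ] 0.0071 -0.1767
```

Run:
```python
from h import *
im=cv2.imread("pics/w8.png"); M=(*cam("wrist")[:2],np.load("w8.npz")["T"])
for i,u in((2,238),(3,159),(4,82)):
    row=im[220,u-28:u+28].min(axis=1); w=np.where(row>190)[0]+u-28; col=im[200:245,u].min(axis=1); v=np.where(col>190)[0]+200
    P=ray("wrist",[(w.mean(),v.mean())],.04,M)[0]-bay(i); print(i,w.min(),w.max(),v.min(),v.max(),(P@ux+.0225).round(4),(P@uy).round(4))
p,R,s=pose()
st=plan((*p[:2],.0490-H),None,1); plan(tgt(1,.0075,.049),None,3,st)
```

```text
2 221 238 217 224 -0.0001 -0.0051
3 143 173 216 224 -0.0002 -0.0004
4 67 95 216 223 -0.0003 -0.0004
0 [0.0, 0.0, 0.024] roll 0.0
0 [-0.017, 0.0, -0.0] roll 0.0
1 [-0.017, 0.0, -0.0] roll 0.0
2 [-0.017, 0.0, -0.0] roll 0.0
```

The bay positions agree to 0.4 mm. I press back and lower.

Call:
{"api": "carry_out", "payload": {"moves": [{"gripper": 0.0,"xyz": [0,0,0.024],"roll": 0},{"gripper": 0.0,"xyz": [0,0,0],"roll": 0},{"gripper": 0.0,"xyz": [-0.018,0,0],"roll": 0},{"gripper": 0.0,"xyz": [-0.017,0,0],"roll": 0},{"gripper": 0.0,"xyz": [-0.018,0,0],"roll": 0},{"gripper": 0.0,"xyz": [0,0,0],"roll": 0},{"gripper": 0.0,"xyz": [0,0,0],"roll": 0}]}}

```text
clock: 9.48
ee_pos: [0.5425, 0.1053, 0.0066]
tcp_rot: [-0.0, -0.026, 1.0, 0.0]
wrist_force: [-2.6, 0.0, -0.7]
gripper_width: 0.0137
gripper_force: 35.0
```

Run:
```python
from h import *
P=held(.049); p,R,s=pose(); print("tcp rel bay1",((p-bay(1))@ux).round(4),((p-bay(1))@uy).round(4),"axis z",(p[2]+H).round(4),"cell centre dx by image",((P-bay(1))@ux+.0156).round(4),((P-bay(1))@uy).round(4),np.round(s["wrist_force"],1))
```

```text
copper [0.5271 0.105  0.049 ] area 715 bbox [305 213  27  33] rel tool [ 0.0154  0.0006 -0.0424] tcp [0.5425 0.1053 0.0066] yaw -177.02 w 0.0137 t 9.475
tcp rel bay1 0.0078 -0.0002 axis z 0.0488 cell centre dx by image 0.008 0.0003 [-2.1 -0.1  0.2]
```

The plate is compressed (−2.4 N) and the middle is 7.8 mm past the point, so I lower to bay height.

Call:
{"api": "carry_out", "payload": {"moves": [{"gripper": 0.0,"xyz": [0,0,0.026],"roll": 0},{"gripper": 0.0,"xyz": [0,0,0.026],"roll": 0},{"gripper": 0.0,"xyz": [0,0,0.024],"roll": 0},{"gripper": 0.0,"xyz": [0,0,0],"roll": 0},{"gripper": 0.0,"xyz": [0,0,0],"roll": 0}]}}

```text
clock: 10.15
ee_pos: [0.5442, 0.1047, -0.0154]
tcp_rot: [0.001, -0.026, 1.0, -0.0]
wrist_force: [-2.3, -2.7, 7.4]
gripper_width: 0.014
gripper_force: 35.9
```

Run:
```python
from h import *
P=held(.026); p,R,s=pose(); print("tcp rel bay1",((p-bay(1))@ux).round(4),((p-bay(1))@uy).round(4),"axis z",(p[2]+H).round(4),"cell centre dx by image",((P-bay(1))@ux+.0156).round(4),((P-bay(1))@uy).round(4),np.round(s["wrist_force"],1))
```

```text
copper [0.5297 0.1045 0.026 ] area 682 bbox [305 218  27  28] rel tool [ 0.0144  0.0006 -0.0414] tcp [ 0.5442  0.1047 -0.0154] yaw -177.01 w 0.014 t 10.15
tcp rel bay1 0.0095 -0.0009 axis z 0.0268 cell centre dx by image 0.0106 -0.0004 [-1.9 -2.8  7.1]
```

There is 7 N upward, so the cell rests in its saddles. The lip now hides the button's top edge, which means the nose is below it. I release.

Call:
{"api": "carry_out", "payload": {"moves": [{"gripper": 0.3,"xyz": [0,0,0],"roll": 0},{"gripper": 0.3,"xyz": [0,0,0],"roll": 0},{"gripper": 0.3,"xyz": [0,0,0],"roll": 0},{"gripper": 0.3,"xyz": [0,0,0],"roll": 0},{"gripper": 0.3,"xyz": [0,0,-0.15],"roll": 0},{"gripper": 0.3,"xyz": [0,0,-0.15],"roll": 0},{"gripper": 0.3,"xyz": [-0.1,0,-0.08],"roll": 0},{"gripper": 0.3,"xyz": [-0.1,0,0],"roll": 0}]}}

```text
clock: 11.2
ee_pos: [0.6051, 0.1087, 0.1009]
tcp_rot: [0.003, -0.026, 1.0, 0.0]
wrist_force: [0.6, -0.2, -1.2]
gripper_width: 0.0276
gripper_force: 0.0
```

Call:
{"api": "carry_out", "payload": {"moves": [{"gripper": 0.4,"xyz": [-0.05,0,0],"roll": 0},{"gripper": 0.4,"xyz": [0,0,0],"roll": 0},{"gripper": 0.4,"xyz": [0,0,0],"roll": 0}]}}

```text
clock: 11.58
ee_pos: [0.6169, 0.1092, 0.0975]
tcp_rot: [-0.001, -0.026, 1.0, 0.0]
wrist_force: [0.3, 0.3, 0.5]
gripper_width: 0.0366
gripper_force: 0.0
```

```bash
cat >> h.py <<'E'
def seated(i):
    """copper / grey of a cell in bay i from the wrist view, drawer axes relative to bay point"""
    M=cam("wrist"); im=env.grab_frame("wrist"); cv2.imwrite("pics/last.png",im)
    (c,a,pc),(q,b,r)=cells("wrist",im,M,bay(i)[:2],z=.026,R=.028)
    e=[((P-bay(i))@ux,(P-bay(i))@uy) for P in(c,q)]; print("bay",i,"copper",np.round(e[0],4),a,pc,"grey",np.round(e[1],4),b,r)
E
python3 - <<'E'
from h import *
p,R,s=pose(); print(p.round(4),s["clock"]); seated(1)
im=cv2.imread("pics/last.png")
x,y=proj("wrist",bay(1))[0].astype(int); print(x,y); cv2.imwrite("pics/c9.png",cv2.resize(im[max(0,y-45):y+45,x-60:x+60],None,fx=6,fy=6,interpolation=2))
E
```

```text
[0.6169 0.1092 0.0975] 11.575
bay 1 copper [-0.0129  0.0008] 107 [318.3  96.1] grey [0.0013 0.0101] 688 [328.7 112.9]
317 111
```

Run:
```python
from h import *
im=cv2.imread("pics/last.png"); M=cam("wrist")
for dx in(-.03,-.0235,-.02,-.0075,.0,.025): print(dx,proj("wrist",np.r_[(bay(1)+dx*ux)[:2],.026 if dx>-.02 else .04],M)[0].round(1))
for r in range(78,140,2): print(r,im[r,318].tolist(),im[r,310].tolist())
hsv=cv2.cvtColor(im,cv2.COLOR_BGR2HSV)
for r in(94,96,98,100): print(r,[f"{a}/{b}/{c}" for a,b,c in hsv[r,306:332:2]])
```

```text
-0.03 [317.4  72.6]
-0.0235 [317.3  81.1]
-0.02 [317.3  85.7]
-0.0075 [317.3 102.5]
0.0 [317.3 111.3]
0.025 [317.2 140. ]
78 [35, 33, 37] [36, 35, 38]
80 [145, 170, 180] [146, 173, 182]
82 [247, 255, 255] [247, 255, 255]
84 [246, 253, 254] [246, 253, 254]
86 [240, 252, 253] [241, 252, 253]
88 [149, 191, 235] [149, 187, 229]
90 [86, 186, 255] [80, 154, 248]
92 [89, 191, 255] [82, 158, 250]
94 [84, 185, 254] [82, 158, 250]
96 [88, 189, 254] [83, 159, 250]
98 [87, 187, 254] [83, 160, 251]
100 [86, 185, 255] [72, 155, 254]
102 [102, 154, 237] [70, 123, 224]
104 [164, 181, 197] [114, 126, 140]
106 [163, 182, 195] [120, 134, 146]
108 [163, 179, 196] [119, 133, 145]
110 [161, 179, 193] [119, 133, 143]
112 [161, 179, 194] [121, 135, 145]
114 [159, 176, 192] [119, 135, 146]
116 [158, 175, 190] [119, 134, 146]
118 [157, 175, 189] [123, 135, 149]
120 [156, 173, 187] [122, 137, 149]
122 [157, 172, 187] [123, 137, 150]
124 [158, 173, 189] [122, 137, 149]
126 [153, 171, 185] [130, 145, 157]
128 [153, 170, 185] [121, 136, 147]
130 [154, 170, 183] [108, 120, 132]
132 [153, 168, 182] [117, 128, 140]
134 [152, 169, 182] [127, 142, 155]
136 [150, 165, 180] [128, 144, 156]
138 [150, 165, 180] [130, 144, 157]
94 ['16/43/201', '13/55/207', '14/171/250', '17/174/254', '18/167/255', '19/165/255', '18/171/254', '16/173/254', '13/183/248', '11/193/214', '11/93/126', '14/31/107', '19/34/106']
96 ['17/40/198', '13/55/205', '14/170/250', '17/176/254', '18/169/255', '19/166/255', '18/167/254', '16/176/253', '13/185/247', '11/192/210', '10/92/127', '14/35/108', '16/31/107']
98 ['16/40/193', '13/59/195', '14/171/251', '17/170/254', '18/167/255', '19/166/255', '18/168/254', '16/177/253', '13/187/246', '11/192/208', '11/93/118', '16/37/104', '16/35/108']
100 ['15/39/157', '8/141/103', '14/183/254', '18/173/255', '18/169/255', '18/171/255', '18/169/255', '16/179/254', '13/186/246', '11/194/204', '8/146/75', '14/33/86', '16/36/107']
```

Cell A is seated: the copper–grey border is at row 102.5, just as predicted, with the lip over the nose. Now cell B.

Run:
```python
from h import *
print("box",ray("side",[(200+625/4,170+290/4),(200+665/4,170+285/4),(200+700/4,170+352/4),(200+655/4,170+362/4)],.02).round(3).tolist())
st=plan((.4459,.257,.045),159.2,5)
```

```text
box [[0.452, 0.121, 0.02], [0.429, 0.114, 0.02], [0.41, 0.185, 0.02], [0.434, 0.196, 0.02]]
0 [0.109, 0.104, 0.035] roll 0.053
1 [0.117, 0.095, 0.035] roll 0.053
2 [0.124, 0.085, 0.035] roll 0.053
3 [0.131, 0.074, 0.035] roll 0.053
4 [0.137, 0.063, 0.035] roll 0.053
```

Call:
{"api": "carry_out", "payload": {"moves": [{"gripper": 0.4,"xyz": [0.109,0.104,0.035],"roll": 0.053},{"gripper": 0.4,"xyz": [0.117,0.095,0.035],"roll": 0.053},{"gripper": 0.4,"xyz": [0.124,0.085,0.035],"roll": 0.053},{"gripper": 0.4,"xyz": [0.131,0.074,0.035],"roll": 0.053},{"gripper": 0.4,"xyz": [0.137,0.063,0.035],"roll": 0.053},{"gripper": 0.4,"xyz": [0,0,0],"roll": 0},{"gripper": 0.4,"xyz": [0,0,0],"roll": 0}]}}

```text
clock: 12.5
ee_pos: [0.4473, 0.2568, 0.046]
tcp_rot: [0.001, 0.18, 0.984, 0.0]
wrist_force: [0.1, 0.3, 0.1]
gripper_width: 0.0369
gripper_force: 0.0
```

```bash
cat >> h.py <<'E'
def pick(g,R_=.045):
    p,R,s=pose(); M=cam("wrist"); im=env.grab_frame("wrist")
    (c,a,pc),(q,b,r)=cells("wrist",im,M,g,R=R_); m=q+.363*(c-q); an=np.degrees(np.arctan2(*(c-q)[1::-1]))
    print("tcp",p.round(4),"yaw",yaw(R).round(1),"centre",m.round(4),"ang",an.round(1),"d",np.hypot(*(c-q)[:2]).round(4),a,pc,b,r,"rel tool",(R.T@(m-p)).round(4)); return m,an
E
python3 - <<'E'
from h import *
m,an=pick((.446,.257)); plan((*m[:2],-.0349),an,2)
E
```

```text
tcp [0.4473 0.2568 0.046 ] yaw 159.2 centre [0.4459 0.2567 0.0073] ang 160.5 d 0.0209 354 [316.7 194.6] 385 [317.3 218.1] rel tool [ 0.0014 -0.0007  0.0387]
0 [0.003, -0.001, 0.135] roll -0.008
1 [0.003, -0.001, 0.135] roll -0.008
```

Call:
{"api": "carry_out", "payload": {"moves": [{"gripper": 0.4,"xyz": [-0.003,-0.002,0.14],"roll": 0},{"gripper": 0.4,"xyz": [0,0,0.13],"roll": -0.01},{"gripper": 0.4,"xyz": [0,0,0],"roll": 0},{"gripper": 0.4,"xyz": [0,0,0],"roll": 0},{"gripper": 0.0,"xyz": [0,0,0],"roll": 0},{"gripper": 0.0,"xyz": [0,0,0],"roll": 0},{"gripper": 0.0,"xyz": [0,0,0],"roll": 0},{"gripper": 0.0,"xyz": [0,0,0],"roll": 0}], "squeeze": 35}}

```text
clock: 13.55
ee_pos: [0.4475, 0.256, -0.0355]
tcp_rot: [0.0, 0.173, 0.985, 0.0]
wrist_force: [0.6, -0.2, 1.0]
gripper_width: 0.0137
gripper_force: 35.0
```

Run:
```python
from h import *
held(.00725); p,R,s=pose(); print(np.round(s["wrist_force"],1),s["gripper_force"])
st=plan((*p[:2],.085-H),None,2); st=plan(tgt(2,-.008,.085),182.8,4,st); plan(tgt(2,-.008,.056),None,2,st)
```

```text
copper [0.4333 0.2612 0.0073] area 759 bbox [305 214  27  33] rel tool [ 0.0151  0.0001 -0.0428] tcp [ 0.4475  0.256  -0.0355] yaw 160.04 w 0.0137 t 13.55
[ 0.  -0.2  0.6] 34.98859497718513
0 [0.0, 0.0, -0.131] roll 0.0
1 [0.0, 0.0, -0.131] roll 0.0
0 [-0.121, -0.134, -0.0] roll -0.063
1 [-0.107, -0.146, -0.0] roll -0.063
2 [-0.092, -0.156, -0.0] roll -0.063
3 [-0.076, -0.164, -0.0] roll -0.063
0 [0.0, 0.0, 0.048] roll 0.0
1 [0.0, 0.0, 0.048] roll 0.0
```

Call:
{"api": "carry_out", "payload": {"moves": [{"gripper": 0.0,"xyz": [0,0,-0.13],"roll": 0},{"gripper": 0.0,"xyz": [0,0,-0.13],"roll": 0},{"gripper": 0.0,"xyz": [-0.121,-0.134,0],"roll": -0.063},{"gripper": 0.0,"xyz": [-0.107,-0.146,0],"roll": -0.063},{"gripper": 0.0,"xyz": [-0.092,-0.156,0],"roll": -0.063},{"gripper": 0.0,"xyz": [-0.076,-0.164,0],"roll": -0.063},{"gripper": 0.0,"xyz": [0,0,0.06],"roll": 0},{"gripper": 0.0,"xyz": [0,0,0.035],"roll": 0}]}}

```text
clock: 14.6
ee_pos: [0.5281, 0.0542, 0.0131]
tcp_rot: [-0.001, -0.023, 1.0, 0.0]
wrist_force: [0.1, -0.1, -0.6]
gripper_width: 0.0139
gripper_force: 35.0
```

Call:
{"api": "carry_out", "payload": {"moves": [{"gripper": 0.0,"xyz": [0,0,0],"roll": 0},{"gripper": 0.0,"xyz": [0,0,0],"roll": 0},{"gripper": 0.0,"xyz": [0,0,0],"roll": 0}]}}

```text
clock: 14.98
ee_pos: [0.5289, 0.0553, 0.0145]
tcp_rot: [0.001, -0.024, 1.0, 0.0]
wrist_force: [-0.7, 0.3, 0.2]
gripper_width: 0.0138
gripper_force: 35.0
```

```bash
cat >> h.py <<'E'
def rel(i,z):
    P=held(z); p,R,s=pose(); print("tcp rel bay",i,((p-bay(i))@ux).round(4),((p-bay(i))@uy).round(4),"axis z",(p[2]+H).round(4),"cell by image dx",((P-bay(i))@ux+.0156).round(4),"dy",((P-bay(i))@uy).round(4),"F",np.round(s["wrist_force"],1),"grip",round(s["gripper_force"],1))
E
python3 - <<'E'
from h import *
rel(2,.056)
st=plan((*tgt(2,-.008,0)[:2],.0490-H),182.8,1); plan(tgt(2,.0077,.049),None,3,st)
E
```

```text
copper [0.5146 0.0552 0.056 ] area 727 bbox [305 214  27  33] rel tool [ 0.0143  0.0006 -0.0415] tcp [0.5289 0.0553 0.0145] yaw -177.23 w 0.0138 t 14.975
tcp rel bay 2 -0.0082 0.0004 axis z 0.0566 cell by image dx -0.007 dy 0.0011 F [-0.1 -0.3 -1.1] grip 35.0
0 [-0.001, -0.001, 0.025] roll -0.0
0 [-0.017, -0.0, -0.0] roll 0.0
1 [-0.017, -0.0, -0.0] roll 0.0
2 [-0.017, -0.0, -0.0] roll 0.0
```

Call:
{"api": "carry_out", "payload": {"moves": [{"gripper": 0.0,"xyz": [0,-0.002,0.025],"roll": 0},{"gripper": 0.0,"xyz": [0,0,0],"roll": 0},{"gripper": 0.0,"xyz": [-0.017,0,0],"roll": 0},{"gripper": 0.0,"xyz": [-0.017,0,0],"roll": 0},{"gripper": 0.0,"xyz": [-0.017,0,0],"roll": 0},{"gripper": 0.0,"xyz": [0,0,0],"roll": 0},{"gripper": 0.0,"xyz": [0,0,0],"roll": 0}]}}

```text
clock: 15.9
ee_pos: [0.5436, 0.0548, 0.0063]
tcp_rot: [-0.0, -0.024, 1.0, 0.0]
wrist_force: [-1.9, -0.3, -0.1]
gripper_width: 0.014
gripper_force: 35.0
```

```bash
python3 -c "
from h import *
rel(2,.049)"
```

```text
copper [0.5288 0.0548 0.049 ] area 728 bbox [305 214  27  33] rel tool [ 0.0148  0.0007 -0.0427] tcp [0.5436 0.0548 0.0063] yaw -177.29 w 0.014 t 15.9
tcp rel bay 2 0.0065 -0.0006 axis z 0.0486 cell by image dx 0.0073 dy 0.0001 F [-2.3  0.1  0.2] grip 35.0
```

Call:
{"api": "carry_out", "payload": {"moves": [{"gripper": 0.0,"xyz": [-0.001,0,0.026],"roll": 0},{"gripper": 0.0,"xyz": [0,0,0.026],"roll": 0},{"gripper": 0.0,"xyz": [0,0,0.023],"roll": 0},{"gripper": 0.0,"xyz": [0,0,0],"roll": 0},{"gripper": 0.0,"xyz": [0,0,0],"roll": 0}]}}

```text
clock: 16.58
ee_pos: [0.5438, 0.0547, -0.0166]
tcp_rot: [-0.001, -0.024, 1.0, -0.0]
wrist_force: [-1.9, -1.0, -1.9]
gripper_width: 0.0141
gripper_force: 35.1
```

```bash
python3 -c "
from h import *
rel(2,.026)"
```

```text
copper [0.5309 0.0547 0.026 ] area 596 bbox [305 223  27  24] rel tool [ 0.013   0.0006 -0.0426] tcp [ 0.5438  0.0547 -0.0166] yaw -177.29 w 0.0141 t 16.575
tcp rel bay 2 0.0067 -0.0007 axis z 0.0257 cell by image dx 0.0093 dy -0.0001 F [-2.9 -1.3 -0.7] grip 35.2
```

Call:
{"api": "carry_out", "payload": {"moves": [{"gripper": 0.3,"xyz": [0,0,0],"roll": 0},{"gripper": 0.3,"xyz": [0,0,0],"roll": 0},{"gripper": 0.3,"xyz": [0,0,0],"roll": 0},{"gripper": 0.3,"xyz": [0,0,0],"roll": 0},{"gripper": 0.3,"xyz": [0,0,-0.15],"roll": 0},{"gripper": 0.3,"xyz": [0,0,-0.15],"roll": 0},{"gripper": 0.3,"xyz": [-0.1,0,-0.08],"roll": 0},{"gripper": 0.3,"xyz": [-0.1,0,0],"roll": 0}]}}

```text
clock: 17.62
ee_pos: [0.6066, 0.0577, 0.1011]
tcp_rot: [0.003, -0.024, 1.0, -0.0]
wrist_force: [-0.4, 0.5, -0.3]
gripper_width: 0.0275
gripper_force: 0.0
```

Call:
{"api": "carry_out", "payload": {"moves": [{"gripper": 0.4,"xyz": [-0.05,0,0],"roll": 0},{"gripper": 0.4,"xyz": [0,0,0],"roll": 0},{"gripper": 0.4,"xyz": [0,0,0],"roll": 0}]}}

```text
clock: 18.0
ee_pos: [0.6183, 0.0584, 0.0976]
tcp_rot: [-0.001, -0.024, 1.0, 0.0]
wrist_force: [0.2, -0.1, 0.2]
gripper_width: 0.0366
gripper_force: 0.0
```

```bash
cat >> h.py <<'E'
def prof(*bays):
    """copper-grey border and side edges of seated cells, mm from where they should be (wrist view)"""
    M=cam("wrist"); im=env.grab_frame("wrist"); cv2.imwrite("pics/last.png",im); hsv=cv2.cvtColor(im,cv2.COLOR_BGR2HSV)
    m=cv2.inRange(hsv,(3,100,80),(22,255,255))
    for i in bays:
        ts=np.arange(-.03,.03,.0005); hit=lambda P:[m[int(round(v)),int(round(u))]>0 for u,v in proj("wrist",P,M)]
        A=[bay(i)+[0,0,.007]+t*ux for t in ts]; h=ts[np.array(hit(A))]
        B=[bay(i)+[0,0,.002]-.0125*ux+t*uy for t in ts]; k=ts[np.array(hit(B))]
        k=k[abs(k)<.014]; print("bay",i,"copper along x",(h.min(),h.max()) if len(h) else None,"across",(k.min(),k.max()) if len(k) else None)
E
python3 -c "
from h import *
print(pose()[0]); prof(1,2)
st=plan((.458,-.297,.10),None,None)"
```

```text
[0.61832396 0.05841185 0.09763677]
bay 1 copper along x (np.float64(-0.01849999999999999), np.float64(-0.0069999999999999785)) across (np.float64(-0.0069999999999999785), np.float64(0.007000000000000034))
bay 2 copper along x (np.float64(-0.01849999999999999), np.float64(-0.0069999999999999785)) across (np.float64(-0.00799999999999998), np.float64(0.007500000000000034))
0 [0.074, -0.145, -0.001] roll 0.0
1 [0.074, -0.145, -0.001] roll 0.0
2 [0.074, -0.145, -0.001] roll 0.0
3 [0.074, -0.145, -0.001] roll 0.0
4 [0.074, -0.145, -0.001] roll 0.0
5 [0.074, -0.145, -0.001] roll 0.0
6 [0.074, -0.145, -0.001] roll 0.0
7 [0.074, -0.145, -0.001] roll 0.0
```

Both cells sit exactly alike, in place. Cell C points along about −107°, so I grip it with the half-turned tool (yaw 73°) to stay within the last joint's range.

Run:
```python
from h import *
st=plan((.46,-.295,.10),73,12)
```

```text
0 [0.049, -0.096, -0.001] roll 0.102
1 [0.033, -0.102, -0.001] roll 0.102
2 [0.016, -0.106, -0.001] roll 0.102
3 [-0.001, -0.108, -0.001] roll 0.102
4 [-0.018, -0.106, -0.001] roll 0.102
5 [-0.035, -0.102, -0.001] roll 0.102
6 [-0.051, -0.095, -0.001] roll 0.102
7 [-0.065, -0.086, -0.001] roll 0.102
8 [-0.078, -0.074, -0.001] roll 0.102
9 [-0.089, -0.061, -0.001] roll 0.102
10 [-0.097, -0.046, -0.001] roll 0.102
11 [-0.103, -0.03, -0.001] roll 0.102
```

Call:
{"api": "carry_out", "payload": {"moves": [{"gripper": 0.4,"xyz": [0.049,-0.096,0],"roll": 0.102},{"gripper": 0.4,"xyz": [0.033,-0.102,0],"roll": 0.102},{"gripper": 0.4,"xyz": [0.016,-0.106,0],"roll": 0.102},{"gripper": 0.4,"xyz": [-0.001,-0.108,0],"roll": 0.102},{"gripper": 0.4,"xyz": [-0.018,-0.106,0],"roll": 0.102},{"gripper": 0.4,"xyz": [-0.035,-0.102,0],"roll": 0.102},{"gripper": 0.4,"xyz": [-0.051,-0.095,0],"roll": 0.102},{"gripper": 0.4,"xyz": [-0.065,-0.086,0],"roll": 0.102}]}}

```text
clock: 19.05
ee_pos: [0.5118, -0.1777, 0.0982]
tcp_rot: [0.0, 0.581, 0.814, 0.0]
wrist_force: [-0.0, 0.1, 0.5]
gripper_width: 0.0366
gripper_force: 0.0
```

Call:
{"api": "carry_out", "payload": {"moves": [{"gripper": 0.4,"xyz": [-0.078,-0.074,0],"roll": 0.102},{"gripper": 0.4,"xyz": [-0.089,-0.061,0],"roll": 0.102},{"gripper": 0.4,"xyz": [-0.097,-0.046,0],"roll": 0.102},{"gripper": 0.4,"xyz": [-0.103,-0.03,0],"roll": 0.102},{"gripper": 0.4,"xyz": [0,0,0],"roll": 0},{"gripper": 0.4,"xyz": [0,0,0],"roll": 0},{"gripper": 0.4,"xyz": [0,0,0],"roll": 0}]}}

```text
clock: 19.92
ee_pos: [0.4598, -0.2935, 0.098]
tcp_rot: [-0.0, 0.806, 0.593, 0.0]
wrist_force: [-1.2, -0.6, -0.0]
gripper_width: 0.0368
gripper_force: 0.0
```

Run:
```python
from h import *
p,R,s=pose(); print(p.round(4),yaw(R),np.round(s["joint_pos"],2))
im=env.grab_frame("wrist"); cv2.imwrite("pics/w10.png",im); M=cam("wrist")
try: pick((.46,-.295),.05)
except Exception as e: print(e)
print(proj("wrist",[(.455,-.311,.007),(.463,-.286,.007)],M).round(0))
im=env.grab_frame("scene"); cv2.imwrite("pics/sc10.png",im)
try:
    (c,a,pc),(q,b,r)=cells("scene",im,cam("scene"),(.46,-.295),R=.05); print("scene",c.round(4),a,pc,q.round(4),b,r)
except Exception as e: print(e)
```

```text
[ 0.4598 -0.2935  0.098 ] 72.68075342533614 [-0.71  0.47  1.6   0.    1.07 -0.41]
tcp [ 0.4599 -0.2936  0.098 ] yaw 72.7 centre [ 0.4565 -0.2961  0.0072] ang -99.4 d 0.0255 95 [319.1 212.4] 117 [315.6 188.9] rel tool [-0.0035 -0.0025  0.0907]
[[320. 211.]
 [320. 187.]]
scene [ 0.4552 -0.3112  0.0072] 87 [365.6 342.6] [ 0.4629 -0.2858  0.0072] 99 [360.7 330.5]
```

Run:
```python
from h import *
im=cv2.imread("pics/w10.png"); hsv=cv2.cvtColor(im,cv2.COLOR_BGR2HSV); M=cam("wrist")
for r in range(172,232,3): print(r,[f"{a}/{b}/{c}" for a,b,c in hsv[r,306:336:3]])
```

```text
172 ['20/132/243', '20/135/243', '17/147/215', '17/111/145', '19/91/143', '19/89/141', '17/102/143', '19/135/241', '20/132/244', '20/133/243']
175 ['20/138/241', '20/142/239', '17/144/222', '20/41/111', '19/47/159', '18/46/162', '19/47/153', '17/130/220', '20/132/244', '21/131/244']
178 ['20/135/241', '19/140/238', '17/146/211', '16/44/109', '16/48/154', '15/48/171', '17/45/154', '16/129/212', '20/136/242', '20/131/243']
181 ['20/133/242', '19/138/239', '17/142/222', '16/44/111', '17/46/154', '16/46/171', '16/43/155', '16/129/212', '20/137/240', '20/133/241']
184 ['20/135/242', '20/136/241', '17/143/230', '15/41/111', '17/48/154', '17/47/173', '18/45/154', '17/133/214', '20/140/240', '20/139/240']
187 ['21/130/243', '20/132/242', '18/137/236', '17/44/110', '16/49/155', '15/48/176', '18/45/153', '16/131/214', '20/137/240', '20/138/240']
190 ['20/133/242', '20/131/243', '18/139/235', '16/43/112', '14/47/157', '17/46/177', '17/44/151', '16/131/218', '19/138/241', '19/135/240']
193 ['20/132/243', '20/133/242', '19/137/239', '13/41/112', '15/46/156', '15/47/178', '16/45/152', '16/131/218'
[... 1053 characters left out ...]
38/240', '19/140/238', '11/194/225', '15/180/252', '17/171/254', '14/184/251', '14/165/229', '19/137/237', '19/138/238']
220 ['19/139/240', '19/138/238', '19/139/239', '15/167/234', '15/173/252', '17/163/254', '16/173/249', '19/144/239', '19/138/238', '19/138/239']
223 ['20/136/240', '19/140/239', '19/137/239', '19/138/239', '20/139/241', '20/139/240', '20/136/241', '19/139/241', '20/135/241', '20/132/242']
226 ['20/137/240', '20/137/239', '20/136/240', '19/137/239', '19/136/241', '19/136/241', '19/138/241', '20/136/242', '20/132/243', '21/129/245']
229 ['19/140/238', '19/137/240', '19/138/239', '20/135/240', '19/136/240', '19/137/240', '20/136/242', '20/132/243', '21/131/244', '20/128/244']
```

```bash
sed -i 's/cop=cv2.inRange(hsv,(3,105,90),(14,255,255)); gry=cv2.inRange(hsv,(0,0,40),(180,70,150))/cop=cv2.inRange(hsv,(3,157,90),(18,255,255)); gry=cv2.inRange(hsv,(0,0,40),(180,72,200))/' h.py
python3 - <<'E'
from h import *
m,an=pick((.46,-.295),.05); plan((*m[:2],.03),an+180,2)
E
```

```text
tcp [ 0.4599 -0.2938  0.0979] yaw 72.6 centre [ 0.4589 -0.2979  0.0072] ang -107.1 d 0.0266 185 [319.7 213.8] 398 [319.6 189.1] rel tool [-0.0042  0.0003  0.0907]
0 [-0.007, 0.001, 0.113] roll -0.002
1 [-0.007, 0.001, 0.113] roll -0.002
```

Call:
{"api": "carry_out", "payload": {"moves": [{"gripper": 0.4,"xyz": [-0.008,0.001,0.11],"roll": 0},{"gripper": 0.4,"xyz": [0,0,0.11],"roll": 0},{"gripper": 0.4,"xyz": [0,0,0],"roll": 0},{"gripper": 0.4,"xyz": [0,0,0],"roll": 0}]}}

```text
clock: 20.62
ee_pos: [0.4598, -0.2973, 0.0329]
tcp_rot: [0.001, 0.806, 0.592, 0.0]
wrist_force: [0.7, -0.3, 0.3]
gripper_width: 0.0367
gripper_force: 0.0
```

Run:
```python
from h import *
m,an=pick((.46,-.296),.05)
im=env.grab_frame("wrist"); M=cam("wrist"); hsv=cv2.cvtColor(im,cv2.COLOR_BGR2HSV); p,R,s=pose()
g=cv2.inRange(hsv,(0,0,40),(180,72,215))[:,319]; c=cv2.inRange(hsv,(3,157,90),(18,255,255))[:,319]
G=np.where(g[120:260])[0]+120; C=np.where(c[120:260])[0]+120; print(G.tolist(),C.tolist())
if len(C): print("border rel tool x at top z", (R.T@(ray("wrist",[(319,C.min()-.5)],.0145,M)[0]-p)).round(4))
print("foot rel tool (z .0145)",(R.T@(ray("wrist",[(319,G.min())],.0145,M)[0]-p)).round(4))
```

```text
tcp [ 0.4598 -0.2973  0.0329] yaw 72.6 centre [ 0.4593 -0.2983  0.0073] ang -107.2 d 0.0267 285 [319.5 235.5] 699 [319.4 204.6] rel tool [-0.0011 -0.0002  0.0257]
[183, 184, 185, 186, 187, 188, 189, 190, 191, 192, 193, 194, 195, 196, 197, 198, 199, 200, 201, 202, 203, 204, 205, 206, 207, 208, 209, 210, 211, 212, 213, 214, 215, 216, 217, 218, 219, 220, 221, 222, 223, 224, 225, 226] [228, 229, 230, 231, 232, 233, 234, 235, 236, 237, 238, 239, 240]
border rel tool x at top z [-0.0084 -0.0006  0.0189]
foot rel tool (z .0145) [ 0.0278 -0.0006  0.0189]
```

Call:
{"api": "carry_out", "payload": {"moves": [{"gripper": 0.4,"xyz": [-0.003,-0.001,0.116],"roll": 0},{"gripper": 0.4,"xyz": [0,0,0.11],"roll": 0},{"gripper": 0.4,"xyz": [0,0,0],"roll": 0},{"gripper": 0.4,"xyz": [0,0,0],"roll": 0},{"gripper": 0.0,"xyz": [0,0,0],"roll": 0},{"gripper": 0.0,"xyz": [0,0,0],"roll": 0},{"gripper": 0.0,"xyz": [0,0,0],"roll": 0},{"gripper": 0.0,"xyz": [0,0,0],"roll": 0}]}}

```text
clock: 21.72
ee_pos: [0.4587, -0.2978, -0.0357]
tcp_rot: [0.0, 0.806, 0.592, 0.0]
wrist_force: [-0.8, 0.5, 2.1]
gripper_width: 0.0142
gripper_force: 35.0
```

```bash
cat >> h.py <<'E'
def foot(za):
    """held cell, foot toward the camera: foot's bottom and top edges along tool x (axis height za)"""
    p,R,s=pose(); im=env.grab_frame("wrist"); M=cam("wrist"); cv2.imwrite("pics/last.png",im); hsv=cv2.cvtColor(im,cv2.COLOR_BGR2HSV)
    print("tcp",p.round(4),"yaw",yaw(R).round(2),"w",round(s["gripper_width"],4),"grip",round(s["gripper_force"],1),"F",np.round(s["wrist_force"],1))
    print([f"{r}:{a}/{b}/{c}" for r,(a,b,c) in zip(range(186,232,2),hsv[186:232:2,318])])
    print("pred rows foot bottom/top edge for centred grip",[proj("wrist",p+R[:,0]*.02525+[0,0,za+h-p[2]],M)[0].round(1).tolist() for h in(-.00725,.00725)])
E
python3 - <<'E'
from h import *
foot(.00725)
p,R,s=pose(); st=plan((*p[:2],.085-H),None,2); st=plan(tgt(4,-.008,.085),2.8,8,st)
E
```

```text
tcp [ 0.4587 -0.2978 -0.0357] yaw 72.55 w 0.0142 grip 35.0 F [-0.8  0.5  2.1]
['186:17/147/174', '188:17/148/178', '190:17/145/179', '192:17/148/174', '194:17/147/177', '196:17/144/177', '198:18/146/177', '200:17/147/174', '202:16/143/176', '204:17/144/175', '206:18/101/172', '208:24/49/166', '210:23/51/166', '212:22/47/169', '214:22/48/139', '216:14/41/107', '218:12/40/108', '220:15/46/111', '222:16/41/106', '224:14/45/108', '226:17/44/105', '228:17/43/106', '230:17/42/110']
pred rows foot bottom/top edge for centred grip [[320.4, 207.8], [320.6, 216.0]]
0 [0.0, 0.0, -0.131] roll 0.0
1 [0.0, 0.0, -0.131] roll 0.0
0 [0.11, -0.002, -0.0] roll 0.097
1 [0.108, -0.018, -0.0] roll 0.097
2 [0.104, -0.034, -0.0] roll 0.097
3 [0.098, -0.05, -0.0] roll 0.097
4 [0.089, -0.064, -0.0] roll 0.097
5 [0.078, -0.077, -0.0] roll 0.097
6 [0.066, -0.088, -0.0] roll 0.097
7 [0.052, -0.097, -0.0] roll 0.097
```

Gripped. The foot edges are at rows 206 and 214, against 208 and 216 for a centred grip, so the cell sits about +1 mm along tool x. I carry it to bay 4.

Call:
{"api": "carry_out", "payload": {"moves": [{"gripper": 0.0,"xyz": [0,0,-0.13],"roll": 0},{"gripper": 0.0,"xyz": [0,0,-0.13],"roll": 0},{"gripper": 0.0,"xyz": [0.11,-0.002,0],"roll": 0.097},{"gripper": 0.0,"xyz": [0.108,-0.018,0],"roll": 0.097},{"gripper": 0.0,"xyz": [0.104,-0.034,0],"roll": 0.097},{"gripper": 0.0,"xyz": [0.098,-0.05,0],"roll": 0.097},{"gripper": 0.0,"xyz": [0.089,-0.064,0],"roll": 0.097},{"gripper": 0.0,"xyz": [0.078,-0.077,0],"roll": 0.097}]}}

```text
clock: 22.78
ee_pos: [0.5151, -0.1074, 0.042]
tcp_rot: [-0.0, 0.985, 0.173, -0.0]
wrist_force: [-0.8, -0.5, -0.1]
gripper_width: 0.0138
gripper_force: 35.0
```

Call:
{"api": "carry_out", "payload": {"moves": [{"gripper": 0.0,"xyz": [0.066,-0.088,0],"roll": 0.097},{"gripper": 0.0,"xyz": [0.052,-0.097,0],"roll": 0.097},{"gripper": 0.0,"xyz": [0,0,0.06],"roll": 0},{"gripper": 0.0,"xyz": [0,0,0.035],"roll": 0},{"gripper": 0.0,"xyz": [0,0,0],"roll": 0},{"gripper": 0.0,"xyz": [0,0,0],"roll": 0},{"gripper": 0.0,"xyz": [0,0,0],"roll": 0}]}}

```text
clock: 23.65
ee_pos: [0.5343, -0.0457, 0.0141]
tcp_rot: [0.0, 1.0, 0.023, 0.001]
wrist_force: [0.3, -0.5, 0.1]
gripper_width: 0.0139
gripper_force: 35.0
```

```bash
cat >> h.py <<'E'
def rel2(i):
    p,R,s=pose(); print("tcp rel bay",i,((p-bay(i))@ux).round(4),((p-bay(i))@uy).round(4),"axis z",(p[2]+H).round(4)); foot(p[2]+H)
E
python3 - <<'E'
from h import *
rel2(4); st=plan((*tgt(4,-.008,0)[:2],.049-H),2.8,1); plan(tgt(4,.0065,.049),None,3,st)
E
```

```text
tcp rel bay 4 -0.0077 -0.0006 axis z 0.0563
tcp [ 0.5343 -0.0457  0.0141] yaw 2.68 w 0.0139 grip 35.0 F [ 0.3 -0.5  0.1]
['186:25/50/153', '188:23/50/153', '190:23/47/153', '192:23/50/159', '194:23/43/188', '196:22/47/162', '198:16/44/109', '200:17/40/101', '202:20/38/101', '204:17/40/103', '206:19/45/125', '208:24/48/158', '210:24/47/158', '212:23/49/160', '214:20/50/137', '216:16/42/103', '218:17/45/101', '220:14/43/101', '222:18/43/102', '224:16/43/100', '226:14/43/100', '228:16/48/102', '230:17/40/102']
pred rows foot bottom/top edge for centred grip [[319.1, 205.0], [319.2, 212.9]]
0 [-0.001, -0.002, 0.024] roll -0.001
0 [0.016, -0.0, -0.0] roll 0.0
1 [0.016, -0.0, -0.0] roll 0.0
2 [0.016, -0.0, -0.0] roll 0.0
```

Call:
{"api": "carry_out", "payload": {"moves": [{"gripper": 0.0,"xyz": [0,-0.002,0.024],"roll": 0},{"gripper": 0.0,"xyz": [0,0,0],"roll": 0},{"gripper": 0.0,"xyz": [0.017,0,0],"roll": 0},{"gripper": 0.0,"xyz": [0.017,0,0],"roll": 0},{"gripper": 0.0,"xyz": [0.016,0,0],"roll": 0},{"gripper": 0.0,"xyz": [0,0,0],"roll": 0},{"gripper": 0.0,"xyz": [0,0,0],"roll": 0}]}}

```text
clock: 24.58
ee_pos: [0.5487, -0.0439, 0.0063]
tcp_rot: [-0.0, 1.0, 0.024, -0.0]
wrist_force: [-1.7, 0.6, 0.2]
gripper_width: 0.014
gripper_force: 35.0
```

```bash
python3 -c "
from h import *
rel2(4)"
```

```text
tcp rel bay 4 0.0067 0.0005 axis z 0.0485
tcp [ 0.5487 -0.0439  0.0063] yaw 2.71 w 0.014 grip 35.0 F [-1.7  0.6  0.2]
['186:22/51/171', '188:22/48/160', '190:16/47/104', '192:22/51/164', '194:22/49/160', '196:23/50/149', '198:24/48/149', '200:23/50/148', '202:23/46/149', '204:23/49/147', '206:22/47/168', '208:24/44/181', '210:22/48/144', '212:21/49/156', '214:21/47/141', '216:18/39/97', '218:15/43/96', '220:17/46/99', '222:17/41/99', '224:17/42/98', '226:18/47/98', '228:16/44/98', '230:16/44/98']
pred rows foot bottom/top edge for centred grip [[318.9, 205.1], [319.0, 213.0]]
```

Call:
{"api": "carry_out", "payload": {"moves": [{"gripper": 0.0,"xyz": [0.003,0,0],"roll": 0},{"gripper": 0.0,"xyz": [0,0,0],"roll": 0},{"gripper": 0.0,"xyz": [0,0,0.026],"roll": 0},{"gripper": 0.0,"xyz": [0,0,0.026],"roll": 0},{"gripper": 0.0,"xyz": [0,0,0.023],"roll": 0},{"gripper": 0.0,"xyz": [0,0,0],"roll": 0},{"gripper": 0.0,"xyz": [0,0,0],"roll": 0}]}}

```text
clock: 25.5
ee_pos: [0.5501, -0.0445, -0.0163]
tcp_rot: [0.0, 1.0, 0.024, 0.0]
wrist_force: [-1.4, -5.3, -0.2]
gripper_width: 0.0139
gripper_force: 36.9
```

```bash
python3 -c "
from h import *
rel2(4)"
```

```text
tcp rel bay 4 0.008 -0.0002 axis z 0.0259
tcp [ 0.5501 -0.0445 -0.0163] yaw 2.71 w 0.0139 grip 36.9 F [-1.4 -5.3 -0.2]
['186:20/53/159', '188:21/49/140', '190:22/48/181', '192:23/48/139', '194:20/48/139', '196:21/49/172', '198:21/48/165', '200:20/46/110', '202:23/48/161', '204:23/47/174', '206:25/50/148', '208:25/48/153', '210:23/49/151', '212:23/51/151', '214:25/48/149', '216:21/47/152', '218:22/51/151', '220:23/49/167', '222:23/41/187', '224:21/44/158', '226:17/43/106', '228:14/42/103', '230:14/39/97']
pred rows foot bottom/top edge for centred grip [[319.0, 205.0], [319.1, 212.9]]
```

Call:
{"api": "carry_out", "payload": {"moves": [{"gripper": 0.3,"xyz": [0,0,0],"roll": 0},{"gripper": 0.3,"xyz": [0,0,0],"roll": 0},{"gripper": 0.3,"xyz": [0,0,0],"roll": 0},{"gripper": 0.3,"xyz": [0,0,0],"roll": 0},{"gripper": 0.3,"xyz": [0,0,-0.15],"roll": 0},{"gripper": 0.3,"xyz": [0,0,-0.15],"roll": 0},{"gripper": 0.3,"xyz": [-0.15,-0.05,-0.08],"roll": 0},{"gripper": 0.3,"xyz": [-0.15,-0.1,0],"roll": 0}]}}

```text
clock: 26.55
ee_pos: [0.4584, -0.0035, 0.0997]
tcp_rot: [0.0, 1.0, 0.023, 0.002]
wrist_force: [-0.0, 1.0, 0.4]
gripper_width: 0.0277
gripper_force: 0.0
```

Call:
{"api": "carry_out", "payload": {"moves": [{"gripper": 0.0,"xyz": [-0.08,-0.1,0],"roll": 0},{"gripper": 0.0,"xyz": [0,0,0],"roll": 0},{"gripper": 0.0,"xyz": [0,0,0],"roll": 0},{"gripper": 0.0,"xyz": [0,0,0],"roll": 0}]}}

```text
clock: 27.05
ee_pos: [0.4334, 0.025, 0.0979]
tcp_rot: [0.0, 1.0, 0.023, 0.0]
wrist_force: [-0.5, -0.8, -1.1]
gripper_width: 0.0002
gripper_force: 0.0
```

Run:
```python
from h import *
p,R,s=pose(); print(p.round(4),yaw(R).round(2),s["clock"],s["gripper_width"]); prof(1,2,4)
im=cv2.imread("pics/last.png"); u=proj("wrist",[bay(i) for i in(1,2,4)]); print(u.round())
x0,x1=int(u[:,0].min())-50,int(u[:,0].max())+50; y=int(u[:,1].mean())
cv2.imwrite("pics/z.png",cv2.resize(im[max(0,y-60):y+60,max(0,x0):x1],None,fx=2.6,fy=2.6,interpolation=2)[:600,:800])
```

```text
[0.4334 0.025  0.0979] 2.67 27.05 0.0001894374722454755
bay 1 copper along x (np.float64(-0.015999999999999986), np.float64(-0.005999999999999978)) across (np.float64(-0.007499999999999979), np.float64(0.0065000000000000335))
bay 2 copper along x (np.float64(-0.015999999999999986), np.float64(-0.005499999999999977)) across (np.float64(-0.007499999999999979), np.float64(0.007000000000000034))
bay 4 copper along x (np.float64(-0.016499999999999987), np.float64(-0.006499999999999978)) across (np.float64(-0.0069999999999999785), np.float64(0.007500000000000034))
[[232.  81.]
 [289.  81.]
 [405.  81.]]
```

View pics/z.png

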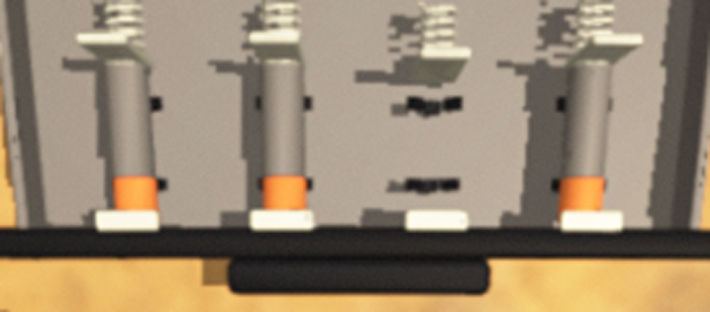

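All three cells lie under their lips against their plates, with bay 3 empty. Now I push the drawer home with the shut fingers on the pull.

Run:
```python
from h import *
c=bay(2.5)-.085*ux; st=plan((*c[:2],-.018),2.8,3); 
for d in(.10,.02,.02): st=plan(st[0]+d*ux,None,None,st)
```

```text
0 [0.023, -0.0, 0.129] roll -0.001
1 [0.023, -0.0, 0.129] roll -0.001
2 [0.023, -0.0, 0.129] roll -0.001
0 [0.167, 0.0, -0.0] roll 0.0
1 [0.167, 0.0, -0.0] roll 0.0
0 [0.067, 0.0, -0.0] roll 0.0
0 [0.067, 0.0, -0.0] roll 0.0
```

Call:
{"api": "carry_out", "payload": {"moves": [{"gripper": 0.0,"xyz": [0.023,0,0.129],"roll": 0},{"gripper": 0.0,"xyz": [0.023,0,0.129],"roll": 0},{"gripper": 0.0,"xyz": [0.023,0,0.129],"roll": 0},{"gripper": 0.0,"xyz": [0,0,0],"roll": 0},{"gripper": 0.0,"xyz": [0.04,0,0],"roll": 0},{"gripper": 0.0,"xyz": [0.04,0,0],"roll": 0},{"gripper": 0.0,"xyz": [0.04,0,0],"roll": 0},{"gripper": 0.0,"xyz": [0.04,0,0],"roll": 0}]}}

```text
clock: 28.1
ee_pos: [0.5012, 0.0289, -0.0177]
tcp_rot: [-0.0, 1.0, 0.024, -0.0]
wrist_force: [-3.8, -1.3, 2.1]
gripper_width: 0.0007
gripper_force: 2.0
```

Call:
{"api": "carry_out", "payload": {"moves": [{"gripper": 0.0,"xyz": [0.04,0,0],"roll": 0},{"gripper": 0.0,"xyz": [0.04,0,0],"roll": 0},{"gripper": 0.0,"xyz": [0.04,0,0],"roll": 0},{"gripper": 0.0,"xyz": [0.04,0,0],"roll": 0},{"gripper": 0.0,"xyz": [0.04,0,0],"roll": 0},{"gripper": 0.0,"xyz": [0.04,0,0],"roll": 0},{"gripper": 0.0,"xyz": [0.03,0,0],"roll": 0},{"gripper": 0.0,"xyz": [0,0,0],"roll": 0}]}}

```text
clock: 29.1
ee_pos: [0.5836, 0.0327, -0.0182]
tcp_rot: [0.0, 1.0, 0.024, 0.001]
wrist_force: [-0.0, 0.7, 0.5]
gripper_width: 0.0008
gripper_force: 0.0
```

Call:
{"api": "carry_out", "payload": {"moves": [{"gripper": 0.0,"xyz": [0.02,0,0],"roll": 0},{"gripper": 0.0,"xyz": [0.02,0,0],"roll": 0},{"gripper": 0.0,"xyz": [0.01,0,0],"roll": 0}]}}

```text
clock: 29.48
ee_pos: [0.5961, 0.0334, -0.0184]
tcp_rot: [-0.0, 1.0, 0.024, -0.001]
wrist_force: [-4.3, -0.5, 0.5]
gripper_width: 0.0008
gripper_force: 1.8
```

Call:
{"api": "carry_out", "payload": {"moves": [{"gripper": 0.0,"xyz": [0.01,0,0],"roll": 0},{"gripper": 0.0,"xyz": [0.01,0,0],"roll": 0},{"gripper": 0.0,"xyz": [0.01,0,0],"roll": 0},{"gripper": 0.0,"xyz": [0,0,0],"roll": 0}]}}

```text
clock: 29.98
ee_pos: [0.5967, 0.0335, -0.0185]
tcp_rot: [-0.0, 1.0, 0.024, -0.01]
wrist_force: [-31.0, -4.2, 22.2]
gripper_width: 0.0006
gripper_force: 15.8
```

Call:
{"api": "carry_out", "payload": {"moves": [{"gripper": 0.0,"xyz": [0.01,0,0],"roll": 0},{"gripper": 0.0,"xyz": [0,0,0],"roll": 0}]}}

```text
clock: 30.22
ee_pos: [0.5965, 0.0336, -0.0187]
tcp_rot: [-0.0, 1.0, 0.024, -0.013]
wrist_force: [-40.2, -5.4, 29.5]
gripper_width: 0.0003
gripper_force: 20.6
```

The force is high, so the drawer is either home or something is blocked. I back off and measure.

Call:
{"api": "carry_out", "payload": {"moves": [{"gripper": 0.0,"xyz": [-0.06,0,0],"roll": 0},{"gripper": 0.0,"xyz": [-0.12,0,0],"roll": 0},{"gripper": 0.0,"xyz": [-0.15,0,-0.15],"roll": 0},{"gripper": 0.0,"xyz": [-0.15,0,-0.15],"roll": 0},{"gripper": 0.0,"xyz": [0,0,-0.1],"roll": 0},{"gripper": 0.0,"xyz": [0,0,0],"roll": 0},{"gripper": 0.0,"xyz": [0,0,0],"roll": 0}]}}

```text
clock: 31.1
ee_pos: [0.4671, 0.0272, 0.0999]
tcp_rot: [-0.0, 1.0, 0.024, 0.0]
wrist_force: [-0.9, 0.1, -0.2]
gripper_width: 0.0004
gripper_force: 0.0
```

Run:
```python
from h import *
p,R,s=pose(); print(p.round(4),s["clock"],np.round(s["wrist_force"],1)); M=cam("wrist"); im=env.grab_frame("wrist"); cv2.imwrite("pics/w20.png",im)
# profile along drawer axis through bay3 lip line: grey level vs dx
for i in(1,2,3,4):
    L=[]
    for d in np.arange(.03,.17,.004):
        u,v=proj("wrist",np.r_[(bay(i)+d*ux)[:2],.04],M)[0].round().astype(int); L.append(f"{d*1000:.0f}:{int(im[v,u].mean()) if 0<=v<400 and 0<=u<640 else -1}")
    print(i," ".join(L))
sc=env.grab_frame("scene"); cv2.imwrite("pics/sc20.png",sc)
```

```text
[0.4671 0.0272 0.0999] 31.1 [-0.9  0.1 -0.2]
1 30:164 34:165 38:167 42:166 46:166 50:169 54:171 58:167 62:168 66:160 70:170 74:111 78:12 82:23 86:32 90:111 94:-1 98:-1 102:-1 106:-1 110:-1 114:-1 118:-1 122:-1 126:-1 130:-1 134:-1 138:-1 142:-1 146:-1 150:-1 154:-1 158:-1 162:-1 166:-1
2 30:173 34:171 38:173 42:165 46:167 50:166 54:169 58:158 62:96 66:34 70:27 74:37 78:13 82:24 86:38 90:175 94:-1 98:-1 102:-1 106:-1 110:-1 114:-1 118:-1 122:-1 126:-1 130:-1 134:-1 138:-1 142:-1 146:-1 150:-1 154:-1 158:-1 162:-1 166:-1
3 30:176 34:174 38:172 42:174 46:176 50:173 54:176 58:177 62:97 66:31 70:42 74:37 78:12 82:27 86:40 90:172 94:-1 98:-1 102:-1 106:-1 110:-1 114:-1 118:-1 122:-1 126:-1 130:-1 134:-1 138:-1 142:-1 146:-1 150:-1 154:-1 158:-1 162:-1 166:-1
4 30:178 34:177 38:175 42:171 46:169 50:172 54:172 58:174 62:171 66:168 70:122 74:11 78:13 82:33 86:35 90:221 94:-1 98:-1 102:-1 106:-1 110:-1 114:-1 118:-1 122:-1 126:-1 130:-1 134:-1 138:-1 142:-1 146:-1 150:-1 154:-1 158:-1 162:-1 166:-1
```

Force history: 0 N at x = 0.584, then hard contact at 0.596. That fits the detent passing, the drawer running ahead to its stop, and me then pressing on the stop. I verify from a better viewpoint.

Call:
{"api": "carry_out", "payload": {"moves": [{"gripper": 0.0,"xyz": [0.1,0,-0.1],"roll": 0},{"gripper": 0.0,"xyz": [0.1,0,0],"roll": 0},{"gripper": 0.0,"xyz": [0,0,0],"roll": 0},{"gripper": 0.0,"xyz": [0,0,0],"roll": 0}]}}

```text
clock: 31.7
ee_pos: [0.5253, 0.0302, 0.1288]
tcp_rot: [-0.0, 1.0, 0.024, -0.002]
wrist_force: [0.1, 0.4, -0.3]
gripper_width: 0.0006
gripper_force: 0.0
```

Run:
```python
from h import *
p,R,s=pose(); print(p.round(4)); M=cam("wrist"); im=env.grab_frame("wrist"); cv2.imwrite("pics/w21.png",im)
for z in(.04,.06):
  for i in(1,1.5,3,3.5,4):
    L=[]
    for d in np.arange(.07,.14,.003):
        u,v=proj("wrist",np.r_[(bay(i)+d*ux)[:2],z],M)[0].round().astype(int); L.append(f"{d*1000:.0f}:{int(im[v,u].mean()) if 0<=v<400 and 0<=u<640 else -1}")
    print(z,i," ".join(L))
```

```text
[0.5253 0.0302 0.1288]
0.04 1 70:170 73:163 76:166 79:160 82:18 85:32 88:30 91:170 94:129 97:182 100:180 103:176 106:178 109:175 112:178 115:176 118:179 121:179 124:179 127:175 130:177 133:177 136:176 139:177
0.04 1.5 70:127 73:94 76:97 79:78 82:26 85:36 88:27 91:65 94:117 97:183 100:181 103:182 106:180 109:180 112:181 115:180 118:175 121:177 124:177 127:177 130:177 133:176 136:178 139:176
0.04 3 70:22 73:43 76:40 79:30 82:29 85:40 88:29 91:197 94:150 97:185 100:181 103:180 106:174 109:174 112:177 115:180 118:176 121:176 124:178 127:175 130:177 133:176 136:176 139:176
0.04 3.5 70:171 73:171 76:176 79:88 82:32 85:45 88:26 91:72 94:153 97:186 100:182 103:183 106:180 109:180 112:181 115:181 118:179 121:177 124:177 127:176 130:176 133:175 136:174 139:176
0.04 4 70:173 73:172 76:176 79:81 82:34 85:44 88:48 91:238 94:132 97:185 100:182 103:181 106:181 109:178 112:179 115:179 118:177 121:178 124:179 127:178 130:177 133:176 136:176 139:177
0.06 1 70:171 73:232 76:235 79:89 82:27 85:32 88:82 91:122 94:181 97:183 100:182 103:180 106:226 109:229 112:179 115:178 118:176 121:176 124:178 127:175 130:177 133:177 136:175 139:176
0.06 1.5 70:171 73:174 76:178 79:11 82:30 85:34 88:40 91:89 94:180 97:181 100:180 103:179 106:179 109:178 112:179 115:176 118:176 121:175 124:178 127:177 130:181 133:180 136:179 139:177
0.06 3 70:32 73:41 76:38 79:16 82:38 85:36 88:157 91:126 94:183 97:184 100:181 103:175 106:234 109:217 112:178 115:175 118:176 121:176 124:178 127:174 130:177 133:176 136:175 139:173
0.06 3.5 70:169 73:171 76:173 79:12 82:41 85:36 88:52 91:130 94:181 97:184 100:180 103:182 106:179 109:181 112:181 115:179 118:176 121:181 124:176 127:175 130:176 133:173 136:173 139:173
0.06 4 70:175 73:170 76:173 79:9 82:46 85:35 88:212 91:119 94:186 97:185 100:184 103:181 106:228 109:229 112:179 115:179 118:180 121:180 124:180 127:177 130:177 133:176 136:175 139:172
```

The drawer front's inner face is flush with the charger (within about 1.5 mm) and held firm against 40 N, so it is home. The arm is clear, and I hand in.

```bash
python3 -c "
from h import *
print(env.hand_in())"
```

```text
the job is handed in; nothing more can be done
None
```

I seated the three cells I found on the bench in bays 1, 2 and 4, pushed the drawer home against its stop, and handed the job in; the hand-in returned no verdict.

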